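Load the cold jar and screw its lid on

TASK

Get the insulated jar ready for the sample courier: unscrew its lid and stand it on the cork mat, then with the scoop, never touching the cubes with your fingers, move every cooling cube from the tub into the jar, and put the scoop back flat in its tray. Close the jar again: set the lid level on its mouth, turn it back anticlockwise until it drops into the thread starts, and screw it down clockwise until it is tight. Do not disturb the tissue box, the mug or the carton.

Things in the scene. Friction and masses are not known exactly. Their poses are not given: they have to be found in the camera images.
- jar: White plastic insulated jar fixed to the table, 110 mm high, body 148 mm wide up to a flat shoulder 82 mm up, inner floor 15 mm up; origin on its axis at the table. The neck (radius 52 mm) has a three-start thread: 3 equal grooves 120 degrees apart, each open at the top for 28 degrees (the start), then running clockwise seen from above, 4.8 mm down per radian, under a ridge.
- jar_mouth (a point): Centre of the jar's mouth, level with the rim, 110 mm up; mouth 94 mm wide inside. A lid set down elsewhere rides with its lugs on the ridges, inner face 7 to 15 mm above the rim; upright stops at the ridges' far ends keep it from being turned clockwise into a start. Turned back anticlockwise (up to 85 degrees) it drops into the starts and meets the stops there.
- jar_start (a point): Point fixed on the jar: centre of a lid lug lying in the middle of one of the 3 thread starts (55.7 mm from the jar's axis, 10.6 mm below the rim; the lid's inner face is then 5.4 mm above the rim, 8 mm lower than on the ridge). 9 degrees of play either way. The other starts are 120 and 240 degrees on. A small grey bar on the jar's shoulder marks each start.
- jar_home (a point): Point fixed on the jar: centre of that same lug once the lid is tight (55.7 mm from the axis, 16 mm below the rim), 84 degrees clockwise (seen from above) of jar_start. On the way the lid sinks 5.4 mm; its inner face meets the rim 19 degrees before this point and the thread then binds here.
- lid_bar (a point): Loose grey screw lid, 0.18 kg, screwed on the jar at first, 4 to 12 degrees short of jar_home: cap 127 mm wide, 29 mm high, with a grip bar on top. Point: middle of the bar, 44 mm above the lid's bottom edge, 20 mm above its inner face. Bar 72 mm long (lid's x), 22 mm wide (y), 30 mm high. z up. Skirt 24 mm deep inside, flared below, 1.5 mm play over the neck; 3 lugs inside it, each marked by a rib outside.
- lid_lug0 (a point): Centre of the lid's first lug, inside the skirt: 55.7 mm from the lid's axis on its +x side, 8 mm above the bottom edge, 16 mm below the inner face; 8 mm long round the skirt, 4 mm high.
- lid_lug1 (a point): Centre of the lid's second lug, 120 degrees anticlockwise (seen from above) of the first.
- lid_lug2 (a point): Centre of the lid's third lug, 240 degrees anticlockwise of the first.
- tub_floor (a point): Blue plastic tub fixed to the table, open on top, 55 mm high. Point: centre of its inner floor, 4 mm above the table. Floor 240 mm along the tub's x, 88 mm along its y; side walls upright, end walls leaning outwards by 15 degrees, 4 mm thick. Its +x end points roughly away from the robot; the cubes lie in the +x half at first, the -x third is empty.
- scoop_grip (a point): Loose aluminium scoop, 0.16 kg, flat-bottomed. Point: middle of the grip on its handle, a straight bar 18 mm wide (y), 14 mm thick, 115 mm long, rising backwards at 40 degrees from the bowl's back; this point is 66 mm up it. x points to the mouth, z is up when it lies flat. The lip is 139 mm ahead of this point along x, the floor's underside 75 mm below it.
- scoop_middle (a point): Middle of the scoop, 51 mm ahead of scoop_grip along x, 20 mm above the underside. Bowl: floor 90 mm long, 80 mm wide (75 inside), 3 mm thick, its front 20 mm bevelled to a sharp lip; back and side walls 42 mm high, the sides sloping down to the lip; open in front and on top.
- tray_floor (a point): Flat steel tray fixed to the table, where the scoop lies, mouth towards the tray's +x. Point: centre of its floor, 3 mm above the table. 250 mm along x, 130 mm along y, upright rim 15 mm high over the table.
- mat_top (a point): Thin round cork mat fixed flat on the table, 140 mm wide, so thin (under 1 mm) that what stands on it stands at table height. Point: its centre, at table height.
- tissues: Bystander: tissue box, 115 x 220 x 75 mm, loose, origin at the centre of its underside.
- mug: Bystander: white mug, 80 mm wide, 95 mm high, loose, origin at the centre of its underside.
- carton: Bystander: cardboard carton, 160 x 90 x 100 mm, loose, origin at the centre of its underside.
- cube0_c (a point): Reusable cooling cube, white plastic, 28 mm, edges rounded by 6 mm, 18 g, slippery (friction about 0.2); this point is its centre. May be absent.
- cube1_c (a point): Reusable cooling cube, white plastic, 28 mm, edges rounded by 6 mm, 18 g, slippery (friction about 0.2); this point is its centre. Same as the first. May be absent.
- cube2_c (a point): Reusable cooling cube, white plastic, 28 mm, edges rounded by 6 mm, 18 g, slippery (friction about 0.2); this point is its centre. Same as the first. May be absent.
- cube3_c (a point): Reusable cooling cube, white plastic, 28 mm, edges rounded by 6 mm, 18 g, slippery (friction about 0.2); this point is its centre. Same as the first. May be absent.
- cube4_c (a point): Reusable cooling cube, white plastic, 28 mm, edges rounded by 6 mm, 18 g, slippery (friction about 0.2); this point is its centre. Same as the first. May be absent.
- cube5_c (a point): Reusable cooling cube, white plastic, 28 mm, edges rounded by 6 mm, 18 g, slippery (friction about 0.2); this point is its centre. Same as the first. May be absent.
- cube6_c (a point): Reusable cooling cube, white plastic, 28 mm, edges rounded by 6 mm, 18 g, slippery (friction about 0.2); this point is its centre. Same as the first. May be absent.
- cube7_c (a point): Reusable cooling cube, white plastic, 28 mm, edges rounded by 6 mm, 18 g, slippery (friction about 0.2); this point is its centre. Same as the first. May be absent.
Mind the look-alikes: they are no part of the job. Leave any blue or yellow look-alike of the part that bears lid_bar alone.

How it is judged:
By the outcome, as a careful person would: the job done as asked, in the order asked, and still so for the second after the job is handed in, with the robot touching nothing.
Of cube0, cube1, cube2, cube3, cube4, cube5, cube6, cube7 only 5 to 8 are there at a start; the rules pass over those that are not, and their reading is None.
At some moment in a run one of lid, scoop may be knocked a few centimetres aside while the robot is not near it.
It also fails if it takes over 208 s, if anything falls off the work surface, if the arm or the gripper's body presses on something with over 40 N, if the wrist force passes 120 N, or if a joint passes its speed limit or range.

ROBOT

A 7-joint arm with a two-finger parallel gripper is mounted at the origin on the work surface. World frame = base frame: x ahead of the robot, y to its left, z up, the work surface at z = 0. Lengths are in m, angles in rad, forces in N, time in s.
With the tool pointing down it reaches from about 0.425 to 0.925 m from the base axis. Payload 6.8 kg.
Tool frame: the origin (TCP) lies at the very end of the fingers, on their centre line; the grasp point (between the pads) lies 19 mm behind it; z points along the fingers, y is the line along which they close (so a half turn about z gives the same grasp; the last joint's range is limited). The gripper opens to 85 mm and grips with 20 to 120 N. Pads are 22 mm wide; open, the fingers measure 114 mm over their backs; the gripper's body (76 mm by 85 mm) begins 54 mm behind the grasp point. The pads swing forward as they close: fully open they stand 13 mm farther back than shut.
Start: joints at [-1.299, 0.477, 0.022, 1.555, -0.011, 1.109, -0.083], TCP at [0.25, 0.627, 0.231] pointing down, gripper open.
Joint ranges: [-2.96, 2.96], [-0.34, 2.1], [-1.41, 1.46], [0.24, 2.44], [-1.37, 4.51], [0.17, 1.92], [-2.96, 2.96]. Speed limits (rad/s): [2.39, 2.39, 3.14, 3.14, 3.14, 3.14, 3.14].

INTERFACE

Orientations are given as a unit quaternion [x, y, z, w].
In Python, from plant import arm, imaging gives the robot as it stands.
- The arm moves only by the tool apply_moves, never from a script. Its argument "targets" is a list of rows, each a list of 7 numbers: the closure, from 0 (fully open) to 1 (shut), then the shift along the tool's x, y, z in m, then the turn, a rotation vector about the tool's x, y, z in rad. A call has 1 to 8 rows; each row is the pose to reach, as a shift and turn from the pose commanded when the call began, along the tool's axes at that moment; what a row does not reach only later rows make up. A row lasts 1/8 s, in which the tool goes at most 62.5 mm and 10.7 degrees, less where a joint would pass 70% of its speed; a pose out of reach is approached as far as the arm can. A call with a gripper value outside its range is refused whole. The fingers move at their own pace and stop on an object; "force" is the grip in N (left out, the last holds). Time passes only in rows, so rows that repeat a pose let the fingers close. It gives the time, the measured TCP pose, the force, the opening and the grip force at its end, in the units of the state.
- arm.get_obs(): the state, without advancing time (a new reading comes with each control period).
- imaging.grab_frame(name): name is "side" or "top"; returns (picture, depth): 420x560x3 uint8, red, green, blue; 420x560 float32, m along the optical axis (not along the pixel's ray), 0 where there is no reading.
- imaging.camera_params(name): a dict with "camera_matrix" (3x3 intrinsics, pixels), "pose" (4x4, takes a point from camera to world coordinates). Camera axes: x right, y up, looking along -z (the intrinsics and any distortion apply to the point x, -y, -z); pixel columns grow to the right and rows downward; lengths in m; the calibration is good to about 2 mm. A picture is of the moment at which its call begins. camera_params takes no time and is no camera call.
- arm.finish_job(): hands the job in; it is judged then, once.
Trained networks look in the newest picture that a camera, given by its name, has taken for a name from the list of things; names that differ only in an ending like _2 or _b are one class to them, and where a whole thing is asked for, a point or a joint stands for the part that bears it (a point fixed in the world has none). Each returns a list of dicts, best first, with "conf" (0 to 1); they miss things now and then, are a little off and sometimes report something else, mostly with a low value. They report only what shows in the picture. A call takes as long as a camera call. They do not tell look-alikes from the thing itself.
- imaging.spot_in(camera, name): "bbox" ([left, top, width, height] in pixels, round what is visible of it).
- imaging.trace(camera, name): "mask" (420x560 bool, what is visible of it) and "bbox" ([left, top, width, height] in pixels, round what is visible of it).
The state is a dict: "t": time; "joint_positions": joint angles; "joint_vel": joint speeds; "tau": joint torques, N m; "tcp_pos": TCP position; "tcp_rot": TCP orientation; "wrist_force": force on the tool from outside, world axes, zero at the start; "wrist_torque": the same for the moment, N m; "finger_gap": finger opening in m; "grip_force": force on a finger pad.
Only numpy, scipy, OpenCV 4.12 (cv2) and the standard library are available. Lean on these libraries where they do the work, as an engineer would, in place of code of your own. Each camera call takes 0.05 s, during which the arm holds its last target. There are 200 camera calls.

## Working session

There is one attempt and no reset: what is moved stays moved. The work goes in short steps, Python scripts to look and compute and a tool call to move; the robot and the scene stay as the last step left them, time stands still between calls to the robot, and variables do not carry over. Pictures are saved under pics/ and viewed, at most 14 in all, crops included, and the job is handed in when it is done.

Besides the shell and the picture viewer there is one more tool, called after "Call:" as name([rows], argument=value, ...), one row to a line, values as JSON. apply_moves: Moves the arm, as the interface text tells. Its arguments: {"type":"object","properties":{"targets":{"type":"array"},"force":{"type":"number"}},"required":["targets"]}

```bash
ls; mkdir -p pics
python3 - <<'E'
from plant import arm, imaging
import cv2, numpy as np
o=arm.get_obs(); print({k:np.round(v,3).tolist() for k,v in o.items()})
for c in ["side","top"]:
    p,d=imaging.grab_frame(c); cv2.imwrite(f"pics/{c}0.png",p[:,:,::-1]); np.savez(f"{c}0.npz",p=p,d=d)
    q=imaging.camera_params(c); print(c,np.round(q["camera_matrix"],1).tolist(),np.round(q["pose"],3).tolist(),[k for k in q])
E
```

```text
pics
{'t': 0.0, 'joint_positions': [-1.299, 0.478, 0.022, 1.556, -0.011, 1.109, -0.083], 'joint_vel': [0.0, -0.0, 0.001, 0.001, 0.002, -0.001, -0.0], 'tau': [-0.002, -59.644, 1.607, -28.12, 0.012, 0.009, 0.0], 'tcp_pos': [0.25, 0.626, 0.23], 'tcp_rot': [0.189, 0.982, -0.001, -0.0], 'wrist_force': [-0.268, 0.304, -0.067], 'wrist_torque': [0.003, -0.011, -0.017], 'grip_force': 0.0, 'finger_gap': 0.085}
side [[467.3, 0.0, 276.0], [0.0, 467.3, 204.9], [0.0, 0.0, 1.0]] [[0.953, 0.236, -0.187, 0.248], [-0.301, 0.722, -0.623, -0.899], [-0.012, 0.65, 0.759, 1.169], [0.0, 0.0, 0.0, 1.0]] ['camera_matrix', 'pose']
top [[536.9, 0.0, 281.7], [0.0, 536.9, 208.9], [0.0, 0.0, 1.0]] [[0.007, 0.996, -0.094, 0.344], [-1.0, 0.006, -0.007, -0.032], [-0.006, 0.094, 0.996, 1.864], [0.0, 0.0, 0.0, 1.0]] ['camera_matrix', 'pose']
```

View pics/top0.png

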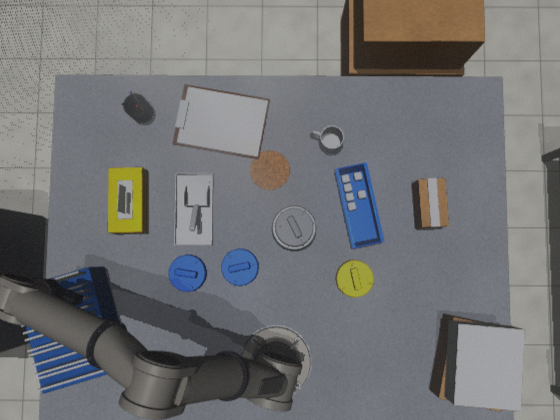

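View pics/side0.png

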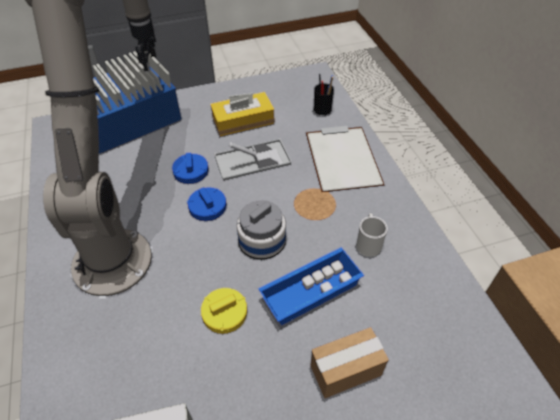

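The top view (image up = +x, left = +y) shows:
- the jar with its grey lid at (294,228)
- the tub with 6 cubes at (360,205)
- the scoop in its tray at (195,208)
- the mat at (270,170)
- the mug at (331,138) and the carton at (432,203)

The blue and yellow lids are decoys. The side view agrees.

```bash
cat > h.py <<'E'
from plant import arm, imaging
import cv2, numpy as np
from scipy.spatial.transform import Rotation as R
def world(c,m,d):
    q=imaging.camera_params(c);K=q["camera_matrix"];T=np.array(q["pose"])
    v,u=np.nonzero(m&(d>0));z=d[v,u]
    P=np.c_[(u-K[0,2])/K[0,0]*z,-(v-K[1,2])/K[1,1]*z,-z]
    return P@T[:3,:3].T+T[:3,3]
def project(c,P):
    q=imaging.camera_params(c);K=q["camera_matrix"];T=np.array(q["pose"])
    p=(np.atleast_2d(P)-T[:3,3])@T[:3,:3]
    return np.c_[K[0,0]*p[:,0]/-p[:,2]+K[0,2],-K[1,1]*p[:,1]/-p[:,2]+K[1,2]]
def rect(P):
    (c,s,a)=cv2.minAreaRect((P[:,:2]*1000).astype(np.float32)); 
    if s[0]<s[1]: s=s[::-1];a=a-90
    return np.round(c,1),np.round(s,1),round((a+90)%180-90,1)   # centre mm, long/short, long-axis angle deg
def down(yaw,tilt=0,axis='y'):   # tool z down, tool x at world angle yaw(deg); tilt(deg) about tool y
    b=R.from_matrix(np.array([[np.cos(np.radians(yaw)),np.sin(np.radians(yaw)),0],[np.sin(np.radians(yaw)),-np.cos(np.radians(yaw)),0],[0,0,-1]]))
    return b*R.from_euler(axis,tilt,degrees=True)
def rel(p0,r0,p1,r1):  # shift mm & rotvec in tool frame
    return np.round(r0.inv().apply(np.array(p1)-p0),4),np.round((r0.inv()*r1).as_rotvec(),4)
def state():
    o=arm.get_obs();return o["tcp_pos"],R.from_quat(o["tcp_rot"]),o
E
python3 - <<'E'
from h import *
for c in ["top","side"]:
    p,d=imaging.grab_frame(c)
    print(c)
    for n in ["jar","lid_bar","tub_floor","scoop_grip","tray_floor","mat_top","tissues","mug","carton","cube0_c"]:
        for r in imaging.trace(c,n)[:8 if n[:4]=="cube" else 3 if n=="lid_bar" or c=="top" else 1]:
            if r["conf"]<.3: continue
            P=world(c,r["mask"],d)
            print(n,round(r["conf"],2),r["bbox"],len(P),"med",np.round(np.median(P,0)*1000),"z5/95",np.round(np.percentile(P[:,2],[5,95])*1000),*rect(P))
            if n=="lid_bar":
                B=P[P[:,2]>P[:,2].max()-.012]; print("   bar",np.round(B.mean(0)*1000,1),*rect(B),len(B))
E
```

```text
top
jar 0.71 [271.0, 205.3, 43.7, 46.3] 183 med [422. -64.  81.] z5/95 [61. 90.] [451.2 -59.9] [139.4 135.1] 53.8
lid_bar 0.95 [335.7, 260.1, 37.7, 39.6] 1073 med [ 285. -263.   30.] z5/95 [21. 61.] [ 286.2 -266. ] [122.4 122.3] -33.9
   bar [ 285.4 -266.    61.7] [ 285.  -266.3] [68.5 22.2] 12.9 98
lid_bar 0.76 [168.6, 252.0, 39.2, 40.1] 1192 med [300. 301.  29.] z5/95 [ 3. 59.] [299.5 306. ] [133.7 130.3] -85.7
   bar [299.5 306.1  62.7] [299.3 303. ] [70.6 21.4] 79.9 61
lid_bar 0.73 [273.7, 207.5, 41.1, 39.2] 1177 med [453. -59. 116.] z5/95 [108. 147.] [454.8 -59.9] [130.5 120.5] -44.8
   bar [453.4 -58.8 148. ] [452.7 -58.8] [70.4 20.2] 26.7 89
tub_floor 0.7 [337.0, 163.0, 45.2, 84.9] 2299 med [ 516. -294.   11.] z5/95 [-2. 60.] [ 537.9 -284.8] [286.5 126.7] 12.1
tub_floor 0.62 [346.7, 201.5, 7.1, 13.6] 71 med [ 531. -256.   32.] z5/95 [14. 39.] [ 531.7 -257.1] [29.8 29. ] 24.2
tub_floor 0.61 [414.1, 176.6, 34.7, 51.0] 1676 med [ 536. -507.  100.] z5/95 [ 25. 108.] [ 547.3 -533. ] [177.7 127.4] 2.7
scoop_grip 0.96 [182.4, 181.8, 26.5, 49.1] 795 med [560. 277.   9.] z5/95 [-1. 97.
[... 1629 characters left out ...]

tray_floor 0.57 [215.5, 139.9, 76.5, 40.5] 1358 med [482. 284.   6.] z5/95 [ 0. 17.] [524.5 296.8] [258.1 158.1] -0.8
mat_top 0.7 [291.3, 188.0, 49.2, 34.4] 1050 med [658.  23.   2.] z5/95 [-2.  7.] [660.4  24.8] [137.3 134.9] 55.2
tissues 0.97 [207.4, 89.4, 69.1, 46.1] 2056 med [538. 468.  74.] z5/95 [ 14. 110.] [558.7 563.7] [251.3 242.9] 0.1
mug 0.82 [356.4, 211.9, 29.0, 42.1] 988 med [ 758. -188.   59.] z5/95 [ 9. 96.] [ 778.2 -149.3] [166.9  79.2] 59.1
carton 0.92 [311.9, 329.0, 78.8, 69.8] 3611 med [ 530. -533.  100.] z5/95 [ 16. 104.] [ 556.  -498.4] [201.1 130.3] 3.1
cube0_c 0.59 [300.4, 278.2, 14.4, 14.0] 116 med [ 529. -264.   30.] z5/95 [11. 35.] [ 531.  -260.4] [27.9 26.7] -72.3
```

Run:
```python
from h import *
p,r,o=state()
A=([.50,.30,.25],down(90));B=([.453,-.060,.175],down(27.4));C=([.453,-.060,.119],down(27.4))
print(rel(p,r,*A));print(rel(*A,*B));print(rel(*B,*C))
```

```text
(array([-0.3532, -0.211 , -0.0187]), array([ 0.   , -0.   ,  1.191]))
(array([-0.36 , -0.047,  0.075]), array([0.    , 0.    , 1.0926]))
(array([0.   , 0.   , 0.056]), array([0., 0., 0.]))
```

Call:
apply_moves([
  [0,-0.3532,-0.211,-0.0187,0,0,1.191],
  [0,-0.3532,-0.211,-0.0187,0,0,1.191],
  [0,-0.3532,-0.211,-0.0187,0,0,1.191],
  [0,-0.3532,-0.211,-0.0187,0,0,1.191],
  [0,-0.3532,-0.211,-0.0187,0,0,1.191],
  [0,-0.3532,-0.211,-0.0187,0,0,1.191],
  [0,-0.3532,-0.211,-0.0187,0,0,1.191],
])

```text
t: 2.08
tcp_pos: [0.5021, 0.2965, 0.2506]
tcp_rot: [0.71, 0.704, 0.0, 0.001]
wrist_force: [-0.6, 0.7, 0.1]
finger_gap: 0.0854
grip_force: 0.0
```

Call:
apply_moves([
  [0,-0.36,-0.047,0.075,0,0,1.0926],
  [0,-0.36,-0.047,0.075,0,0,1.0926],
  [0,-0.36,-0.047,0.075,0,0,1.0926],
  [0,-0.36,-0.047,0.075,0,0,1.0926],
  [0,-0.36,-0.047,0.075,0,0,1.0926],
  [0,-0.36,-0.047,0.075,0,0,1.0926],
  [0,-0.36,-0.047,0.075,0,0,1.0926],
  [0,-0.36,-0.047,0.075,0,0,1.0926],
])

```text
t: 3.08
tcp_pos: [0.4534, -0.0595, 0.1752]
tcp_rot: [0.971, 0.237, 0.0, -0.0]
wrist_force: [-0.1, 1.0, 0.3]
finger_gap: 0.0855
grip_force: 0.0
```

Call:
apply_moves([
  [0,0,0,0.028,0,0,0],
  [0,0,0,0.056,0,0,0],
  [0,0,0,0.056,0,0,0],
  [1,0,0,0.056,0,0,0],
  [1,0,0,0.056,0,0,0],
  [1,0,0,0.056,0,0,0],
  [1,0,0,0.056,0,0,0],
  [1,0,0,0.056,0,0,0],
], force=80)

```text
t: 4.08
tcp_pos: [0.4532, -0.0594, 0.1198]
tcp_rot: [0.972, 0.237, 0.0, -0.001]
wrist_force: [-3.3, 2.2, 10.2]
finger_gap: 0.0204
grip_force: 78.2
```

Call:
apply_moves([
  [1,0,0,-0.0005,0,0,-0.1],
  [1,0,0,-0.001,0,0,-0.2],
  [1,0,0,-0.0015,0,0,-0.3],
  [1,0,0,-0.002,0,0,-0.4],
  [1,0,0,-0.0025,0,0,-0.5],
  [1,0,0,-0.003,0,0,-0.6],
  [1,0,0,-0.0035,0,0,-0.7],
  [1,0,0,-0.0035,0,0,-0.7],
])

```text
t: 5.08
tcp_pos: [0.452, -0.0591, 0.1223]
tcp_rot: [0.831, 0.556, -0.0, -0.001]
wrist_force: [-1.7, 4.9, 0.6]
finger_gap: 0.0207
grip_force: 78.6
```

Call:
apply_moves([
  [1,0,0,-0.0005,0,0,-0.1],
  [1,0,0,-0.001,0,0,-0.2],
  [1,0,0,-0.0015,0,0,-0.3],
  [1,0,0,-0.002,0,0,-0.4],
  [1,0,0,-0.0025,0,0,-0.5],
  [1,0,0,-0.003,0,0,-0.6],
  [1,0,0,-0.0032,0,0,-0.64],
  [1,0,0,-0.0032,0,0,-0.64],
])

```text
t: 6.08
tcp_pos: [0.452, -0.0589, 0.1254]
tcp_rot: [0.615, 0.789, -0.0, -0.001]
wrist_force: [-2.8, 5.6, -0.6]
finger_gap: 0.0208
grip_force: 78.6
```

Run:
```python
from h import *
p,r,o=state();print(p,r.as_matrix()[:,0],np.degrees(np.arctan2(*r.as_matrix()[1::-1,0])),o["wrist_force"],o["wrist_torque"],o["joint_positions"])
```

```text
[ 0.45198652 -0.05885116  0.12540811] [-0.24356589  0.96988231  0.00199185] 104.09712691642346 [-2.82195814  5.63577163 -0.58988491] [1.26437275 0.67054904 0.09978173] [-0.31521758  0.27589634  0.36017119  2.18007581 -0.1499034   0.71045434
  0.39269312]
```

Call:
apply_moves([
  [1,0,0,-0.001,0,0,0],
  [1,0,0,-0.002,0,0,0],
  [1,0,0,-0.003,0,0,0],
  [1,0,0,-0.004,0,0,0],
])

```text
t: 6.58
tcp_pos: [0.4517, -0.0593, 0.1291]
tcp_rot: [0.615, 0.789, -0.001, -0.001]
wrist_force: [-3.3, 4.1, -3.9]
finger_gap: 0.0206
grip_force: 78.4
```

Call:
apply_moves([
  [1,0,0,-0.004,0,0,0],
  [1,0,0,-0.008,0,0,0],
  [1,0,0,-0.014,0,0,0],
  [1,0,0,-0.022,0,0,0],
])

```text
t: 7.08
tcp_pos: [0.4535, -0.0604, 0.1524]
tcp_rot: [0.615, 0.789, 0.0, 0.0]
wrist_force: [1.3, 1.0, -1.8]
finger_gap: 0.0206
grip_force: 78.5
```

Run:
```python
from h import *
p,r,o=state(); y=104.2;d=down(y)
print(np.degrees((r.inv()*d).as_rotvec()))
A=([.455,-.060,.18],d);B=([.658,.024,.10],d);C=([.658,.024,.036],d)
print(rel(p,d,*B),rel(*B,*C),rel(p,d,*A))
```

```text
[ 0.04801486  0.0296985  -0.06018188]
(array([0.0316, 0.219 , 0.0524]), array([0., 0., 0.])) (array([0.   , 0.   , 0.064]), array([0., 0., 0.])) (array([-0.    ,  0.0016, -0.0276]), array([0., 0., 0.]))
```

Call:
apply_moves([
  [1,0,0,-0.03,0,0,0],
  [1,0.008,0.05,-0.03,0,0,0],
  [1,0.016,0.1,-0.01,0,0,0],
  [1,0.024,0.15,0.02,0,0,0],
  [1,0.029,0.195,0.045,0,0,0],
  [1,0.0316,0.219,0.0524,0,0,0],
  [1,0.0316,0.219,0.08,0,0,0],
  [1,0.0316,0.219,0.1,0,0,0],
])

```text
t: 8.07
tcp_pos: [0.6575, 0.0243, 0.0507]
tcp_rot: [0.614, 0.789, -0.0, -0.0]
wrist_force: [-0.3, -0.6, -2.2]
finger_gap: 0.021
grip_force: 79.0
```

Call:
apply_moves([
  [1,0,0,0.008,0,0,0],
  [1,0,0,0.0135,0,0,0],
  [1,0,0,0.0155,0,0,0],
  [1,0,0,0.0165,0,0,0],
])

```text
t: 8.57
tcp_pos: [0.658, 0.0243, 0.0358]
tcp_rot: [0.615, 0.789, 0.0, 0.0]
wrist_force: [-0.1, 0.2, -2.6]
finger_gap: 0.0208
grip_force: 79.0
```

Call:
apply_moves([
  [1,0,0,0.001,0,0,0],
  [1,0,0,0.0017,0,0,0],
  [1,0,0,0.0017,0,0,0],
])

```text
t: 8.95
tcp_pos: [0.6579, 0.0243, 0.0339]
tcp_rot: [0.614, 0.789, 0.0, 0.0]
wrist_force: [-0.3, -0.1, 0.5]
finger_gap: 0.0207
grip_force: 79.5
```

Call:
apply_moves([
  [0,0,0,0,0,0,0],
  [0,0,0,0,0,0,0],
  [0,0,0,0,0,0,0],
  [0,0,0,-0.03,0,0,0],
  [0,0,0,-0.09,0,0,0],
  [0,0,0,-0.15,0,0,0],
  [0,0,0,-0.2,0,0,0],
])

```text
t: 9.82
tcp_pos: [0.6579, 0.0241, 0.2362]
tcp_rot: [0.615, 0.789, 0.001, 0.001]
wrist_force: [-0.1, 0.1, -0.1]
finger_gap: 0.0853
grip_force: 0.0
```

Run:
```python
from h import *
for c in ["top","side"]:
    p,d=imaging.grab_frame(c); np.savez(f"{c}1.npz",p=p,d=d); cv2.imwrite(f"pics/{c}1.png",p[:,:,::-1])
    for n in ["scoop_grip","lid_bar"]:
        for r in imaging.trace(c,n)[:4]:
            P=world(c,r["mask"],d)
            if n=="scoop_grip":
                np.save(f"sc_{c}.npy",P)
                H=P[(P[:,2]>.045)]; print(c,r["conf"],"handle",*rect(H),len(H))
                for lo in (.05,.065,.08,.095):
                    s=H[abs(H[:,2]-lo)<.008]; print(lo,np.round(s.mean(0)*1000,1),len(s))
                B=P[(P[:,2]<.045)&(P[:,0]>.54)]; print("bowl",*rect(B),np.round(B.max(0)*1000))
                W=P[(P[:,2]>.025)&(P[:,2]<.055)]; print("walls",*rect(W))
            else:
                B=P[P[:,2]>P[:,2].max()-.012];print(c,"lid",r["conf"],np.round(B.mean(0)*1000,1),*rect(B))
# crop montage of scoop and jar/tub
a=cv2.imread("pics/top1.png"); 
m=np.hstack([cv2.resize(a[165:255,165:225],(400,600),interpolation=3),cv2.resize(a[155:255,330:390],(360,600),interpolation=3)]);cv2.imwrite("pics/m1.png",m)
```

```text
top 0.66 handle [509.6 277.2] [133.6  80.1] -4.3 165
0.05 [532.5 277.2  49.8] 47
0.065 [506.4 273.9  64.8] 32
0.08 [488.3 273.9  79.7] 29
0.095 [468.7 273.7  94.8] 31
bowl [580.6 281.8] [92.8 79.9] 89.5 [621. 328.  44.]
walls [550.  276.1] [82.9 80.5] 87.8
top 0.25 handle [0. 0.] [0. 0.] 0.0 0
0.05 [nan nan nan] 0
0.065 [nan nan nan] 0
0.08 [nan nan nan] 0
0.095 [nan nan nan] 0
bowl [ 635.7 -277.8] [26.3 25.3] -85.2 [ 648. -264.   44.]
walls [ 635.5 -278. ] [26.  24.7] -84.2
top lid 0.7 [661.2 -12.1  61.1] [661.2 -12.1] [7.8 0. ] 0.8
top lid 0.62 [ 285.6 -266.1   61.9] [ 285.1 -265.9] [69.6 21.3] 15.1
top lid 0.59 [316.7 156.4  63.4] [316.2 157.3] [13.6  6.7] -12.9
top lid 0.59 [299.8 302.1  64.5] [299.6 304.2] [65.8 20.5] 79.4
side 0.8 handle [505.2 265.4] [126.7  90.6] 6.8 167
0.05 [533.4 267.9  50. ] 52
0.065 [503.4 270.4  64.7] 30
0.08 [486.5 270.3  79.4] 30
0.095 [468.2 270.7  93.9] 35
bowl [580.2 289.2] [126.6  78.6] 89.5 [619. 352.  45.]
walls [549.  272.3] [94.4 82.6] -86.6
side lid 0.96 [299.5 300.1  59.5] [300.5 302.3] [72.4 20.6] 80.0
side lid 0.87 [ 284.6 -268.6   59.9] [ 284.3 -268.1] [70.7 22.4] 11.7
side lid 0.69 [321.6 120.3  59.2] [320.9 122.3] [69.6 21.7] -78.1
side lid 0.68 [659.6  20.   59.5] [660.6  20.4] [74.  23.8] -76.3<stdin>:11: RuntimeWarning: Mean of empty slice.
  ret = um.true_divide(
```

View pics/m1.png

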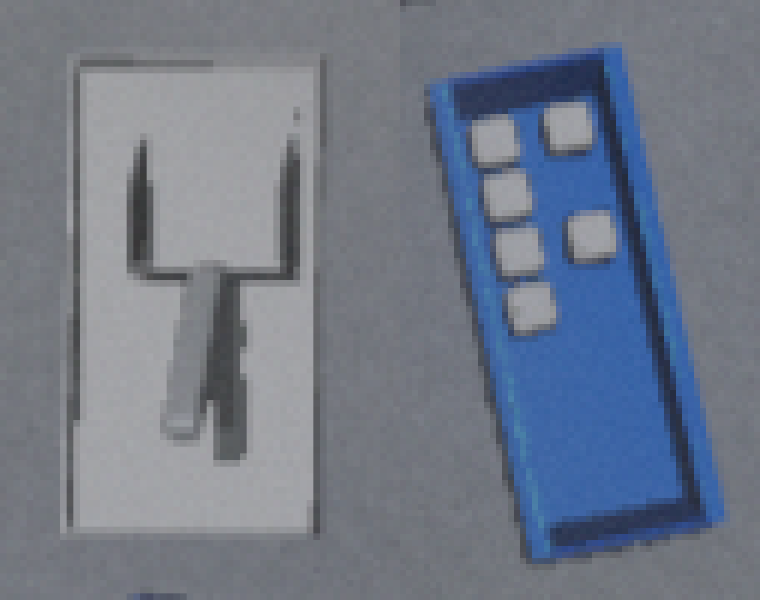

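The crop shows 6 cubes, four along the left wall of the tub and two on the right. The scoop lies straight in its tray with yaw near 0. The lid stands on the mat.

Run:
```python
from h import *
p,r,o=state()
A=([.479,.272,.135],down(0));C=([.479,.272,.057],down(0))
print(rel(p,r,*A),rel(*A,*C))
```

```text
(array([ 0.2836, -0.1114,  0.0974]), array([-0.0021,  0.0019,  1.8183])) (array([0.   , 0.   , 0.078]), array([0., 0., 0.]))
```

Call:
apply_moves([
  [0,0.2836,-0.1114,0.0,0,0,1.8183],
  [0,0.2836,-0.1114,0.0,0,0,1.8183],
  [0,0.2836,-0.1114,0.03,0,0,1.8183],
  [0,0.2836,-0.1114,0.03,0,0,1.8183],
  [0,0.2836,-0.1114,0.03,0,0,1.8183],
  [0,0.2836,-0.1114,0.03,0,0,1.8183],
  [0,0.2836,-0.1114,0.03,0,0,1.8183],
  [0,0.2836,-0.1114,0.03,0,0,1.8183],
])

```text
t: 11.12
tcp_pos: [0.479, 0.2716, 0.2018]
tcp_rot: [0.985, 0.171, -0.001, 0.001]
wrist_force: [-1.0, -0.6, -0.3]
finger_gap: 0.0852
grip_force: 0.0
```

Run:
```python
from h import *
p,r,o=state();print(o["t"],p,o["joint_positions"])
A=([.479,.272,.115],down(0))
print(rel(p,r,*A))
```

```text
11.125 [0.47901575 0.27160539 0.20179766] [-1.11136124  0.34550141  0.60398392  1.91517646 -0.23669252  0.95505716
 -1.62436704]
(array([ 0.0004, -0.0005,  0.0868]), array([0.002 , 0.0027, 0.3429]))
```

Call:
apply_moves([
  [0,0.0004,-0.0005,0.05,0.002,0.0027,0.3429],
  [0,0.0004,-0.0005,0.085,0.002,0.0027,0.3429],
  [0,0.0004,-0.0005,0.12,0.002,0.0027,0.3429],
  [0,0.0004,-0.0005,0.145,0.002,0.0027,0.3429],
  [0,0.0004,-0.0005,0.145,0.002,0.0027,0.3429],
])

```text
t: 11.75
tcp_pos: [0.4781, 0.2709, 0.0557]
tcp_rot: [1.0, 0.003, -0.001, 0.001]
wrist_force: [-0.2, -0.5, 0.7]
finger_gap: 0.0859
grip_force: 0.0
```

Call:
apply_moves([
  [1,0,0,0,0,0,0],
  [1,0,0,0,0,0,0],
  [1,0,0,0,0,0,0],
  [1,0,0,0,0,0,0],
  [1,0,0,0,0,0,0],
], force=110)

```text
t: 12.38
tcp_pos: [0.4807, 0.2732, 0.0594]
tcp_rot: [1.0, 0.003, 0.002, -0.002]
wrist_force: [-2.1, 0.0, 5.4]
finger_gap: 0.0164
grip_force: 106.7
```

Call:
apply_moves([
  [1,0,0,-0.01,0,0,0],
  [1,0,0,-0.03,0,0,0],
  [1,0,0,-0.07,0,0,0],
  [1,0,0,-0.12,0,0,0],
  [1,0,0,-0.17,0,0,0],
  [1,0,0,-0.17,0,0,0],
])

```text
t: 13.12
tcp_pos: [0.4821, 0.2729, 0.2326]
tcp_rot: [1.0, 0.003, 0.004, -0.004]
wrist_force: [0.3, -0.1, -2.6]
finger_gap: 0.0162
grip_force: 107.4
```

Run:
```python
from h import *
for c in ["top","side"]:
    p,d=imaging.grab_frame(c); np.savez(f"{c}2.npz",p=p,d=d)
    hsv=cv2.cvtColor(p,cv2.COLOR_RGB2HSV); m=(hsv[...,0]>100)&(hsv[...,0]<130)&(hsv[...,1]>90)
    P=world(c,m,d); P=P[(P[:,0]>.38)&(P[:,0]<.72)&(P[:,1]>-.37)&(P[:,1]<-.17)]
    for nm,Q in [("rim",P[(P[:,2]>.045)]),("all",P),("floor",P[P[:,2]<.010])]:
        print(c,nm,len(Q),*rect(Q))
    r=imaging.trace(c,"scoop_grip")[0]; S=world(c,r["mask"],d); print(r["conf"],np.round(S.min(0),3),np.round(S.max(0),3))
    W=S[S[:,2]<.22]; print(*rect(W), np.round(np.percentile(S[:,2],[1,10,50]),3))
    H=(hsv[...,1]<60)&(hsv[...,2]>150); Q=world(c,H,d); Q=Q[(Q[:,0]>.42)&(Q[:,0]<.68)&(Q[:,1]>-.35)&(Q[:,1]<-.2)&(Q[:,2]>.02)&(Q[:,2]<.045)]; print("cubes",len(Q),Q.min(0),Q.max(0))
```

```text
top rim 728 [ 532.8 -279.8] [277.  114.7] 12.4
top all 2318 [ 532.2 -284.5] [279.8 125. ] 11.9
top floor 1102 [ 530.4 -288.5] [274.5 117.8] 11.9
0.68 [0.507 0.228 0.009] [0.621 0.315 0.556]
[572.9 273.4] [93.1 80.3] 3.8 [0.17  0.174 0.18 ]
cubes 243 [ 0.51848236 -0.3043857   0.02220584] [ 0.64760955 -0.22878922  0.04301272]
side rim 1083 [ 532. -280.] [275.9 115.1] 12.0
side all 3357 [ 530.8 -272.1] [276.1 133.7] 10.9
side floor 1291 [ 527.5 -269.7] [253.3 126.1] 10.6
0.89 [ 0.439  0.227 -0.005] [0.685 0.546 0.285]
[559.4 380.2] [306.8 208.9] 79.9 [0.006 0.174 0.19 ]
cubes 440 [ 0.51682972 -0.30501657  0.02276638] [ 0.64649963 -0.22383942  0.04046483]
```

Run:
```python
from h import *
for c in ["top","side"]:
    z=np.load(f"{c}2.npz");p,d=z["p"],z["d"]
    hsv=cv2.cvtColor(p,cv2.COLOR_RGB2HSV); m=(hsv[...,0]>100)&(hsv[...,0]<130)&(hsv[...,1]>90)
    P=world(c,m,d); P=P[(P[:,0]>.38)&(P[:,0]<.72)&(P[:,1]>-.37)&(P[:,1]<-.17)]
    # rim points per side along tub x
    a=np.radians(12.1);ex=np.array([np.cos(a),np.sin(a)]);ey=np.array([-ex[1],ex[0]]);C=np.array([.5324,-.280])
    Q=P[(P[:,2]>.048)&(P[:,2]<.065)]; u=(Q[:,:2]-C)@ex; v=(Q[:,:2]-C)@ey
    for s in (1,-1):
        k=(s*v>.03)&(abs(u)<.12); 
        for lo in (-.12,-.06,0,.06):
            kk=k&(u>=lo)&(u<lo+.06); print(c,s,lo,kk.sum(),np.round(1000*np.percentile(v[kk],[10,50,90]),1))
    k=abs(v)<.035; print("ends",np.round(1000*np.median(u[k&(u>0)]),1),np.round(1000*np.median(u[k&(u<0)]),1))
    # draw model outline
    im=p[:,:,::-1].copy()
    im=cv2.resize(im,None,fx=6,fy=6,interpolation=2)
    def L(pts,col,zz):
        W=np.array([[*(C+x*ex+y*ey),zz] for x,y in pts]); q=project(c,W); cv2.polylines(im,[np.int32((q+.5)*6-.5)],True,col,1)
    L([(-.1377,-.048),(.1377,-.048),(.1377,.048),(-.1377,.048)],(0,0,255),.055)
    L([(-.12,-.044),(.12,-.044),(.12,.044),(-.12,.044)],(0,255,255),.004)
    b=dict(top=(325,158,66,95),side=(258,245,112,80))[c]; cr=im[b[1]*6:(b[1]+b[3])*6,b[0]*6:(b[0]+b[2])*6]
    cv2.imwrite(f"pics/tub_{c}.png",cr if c=="top" else cv2.resize(cr,None,fx=.9,fy=.9))
a=cv2.imread("pics/tub_top.png");b=cv2.imread("pics/tub_side.png");print(a.shape,b.shape)
H=560;a=cv2.resize(a,(int(a.shape[1]*.8),int(a.shape[0]*.8)));b=cv2.resize(b,(480,int(b.shape[0]*480/b.shape[1])));o=np.zeros((560,800,3),np.uint8);o[:a.shape[0],:a.shape[1]]=a;o[:b.shape[0],a.shape[1]:a.shape[1]+480]=b[:, :800-a.shape[1]];cv2.imwrite("pics/tub.png",o)
```

```text
top 1 -0.12 59 [45.2 50.9 55.9]
top 1 -0.06 55 [45.5 50.4 55.2]
top 1 0 60 [45.5 50.4 55.4]
top 1 0.06 56 [46.  50.3 55.1]
top -1 -0.12 66 [-54.7 -48.5 -43.8]
top -1 -0.06 61 [-53.7 -48.9 -43.7]
top -1 0 68 [-54.5 -48.6 -43.8]
top -1 0.06 64 [-54.7 -49.4 -43.9]
ends 134.3 -135.1
side 1 -0.12 108 [43.9 48.4 54.2]
side 1 -0.06 106 [43.9 47.9 54.4]
side 1 0 97 [44.2 48.5 55.4]
side 1 0.06 96 [44.1 48.7 54.8]
side -1 -0.12 108 [-55.2 -50.4 -44.8]
side -1 -0.06 103 [-54.7 -50.2 -44.3]
side -1 0 93 [-55.1 -50.7 -45.4]
side -1 0.06 92 [-56.  -50.8 -45.2]
ends 133.8 -135.4
(570, 396, 3) (432, 605, 3)
```

View pics/tub.png

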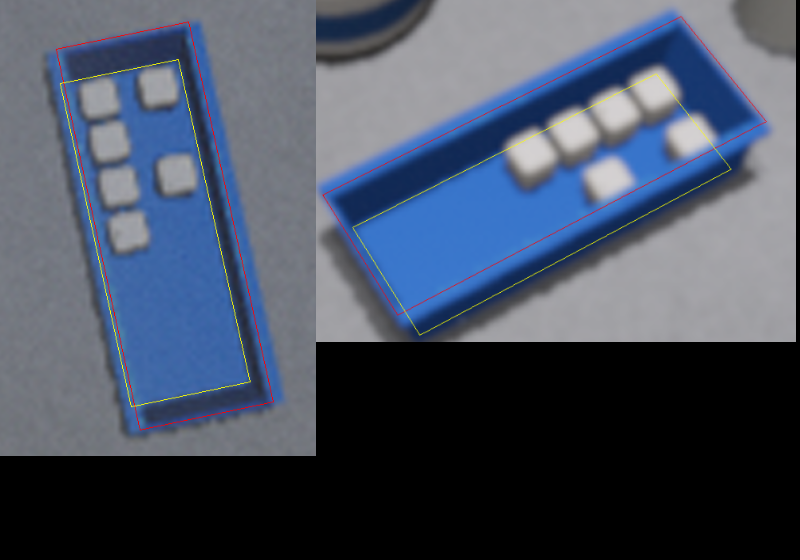

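The model matches the tub's inner faces: floor centre (0.532, -0.280), angle 12.1°. The cubes lie between u≈-8 and +118 mm along the tub.

```bash
cat >> h.py <<'E'
L=np.array([.1385,0,.0564])   # lip in tool frame
TC=np.array([.532,-.280]);TA=12.1
def lip(pl,yaw,th): 
    r=down(yaw,-th); return np.array(pl)-r.apply(L),r
def tub(u,z,th,v=0):
    a=np.radians(TA); return lip([TC[0]+u*np.cos(a)-v*np.sin(a),TC[1]+u*np.sin(a)+v*np.cos(a),z],TA,th)
def rows(poses,start=None,g=1):   # rows relative to start
    p0,r0=start if start else state()[:2]
    out=[[g,*np.round(np.r_[rel(p0,r0,*q)],4).tolist()] for q in poses]
    print(str(out)); return poses[-1]
E
python3 - <<'E'
from h import *
A=([.44,.05,.25],down(6));q=rows([A])
q=rows([tub(-.018,.08,20)],A)
q=rows([tub(-.018,.04,20),tub(-.018,.02,20),tub(-.018,.007,20)],q)
E
```

```text
[[1, -0.0401, 0.2214, -0.023, -0.0009, -0.0001, -0.099]]
[[1, -0.0711, 0.3515, 0.0696, -0.0186, -0.3487, -0.1054]]
[[1, 0.0137, 0.0, 0.0376, 0.0, 0.0, 0.0], [1, 0.0205, 0.0, 0.0564, 0.0, 0.0, 0.0], [1, 0.025, 0.0, 0.0686, 0.0, 0.0, 0.0]]
```

Call:
apply_moves([
  [1,-0.01,0.05,-0.01,0,0,-0.025],
  [1,-0.02,0.11,-0.02,0,0,-0.05],
  [1,-0.03,0.17,-0.023,0,0,-0.08],
  [1,-0.0401,0.2214,-0.023,-0.0009,-0.0001,-0.099],
  [1,-0.0401,0.2214,-0.023,-0.0009,-0.0001,-0.099],
])

```text
t: 13.95
tcp_pos: [0.4392, 0.0462, 0.2498]
tcp_rot: [0.999, 0.049, -0.0, -0.001]
wrist_force: [0.9, 0.6, -1.2]
finger_gap: 0.016
grip_force: 107.3
```

Call:
apply_moves([
  [1,-0.01,0.05,0,-0.004,-0.05,-0.02],
  [1,-0.02,0.1,0,-0.008,-0.1,-0.04],
  [1,-0.03,0.16,0,-0.012,-0.15,-0.06],
  [1,-0.045,0.22,0.01,-0.014,-0.2,-0.08],
  [1,-0.055,0.28,0.03,-0.016,-0.26,-0.09],
  [1,-0.065,0.33,0.055,-0.018,-0.32,-0.1054],
  [1,-0.0711,0.3515,0.0696,-0.0186,-0.3487,-0.1054],
  [1,-0.0711,0.3515,0.0696,-0.0186,-0.3487,-0.1054],
])

```text
t: 14.95
tcp_pos: [0.4061, -0.3069, 0.1784]
tcp_rot: [0.979, 0.103, -0.174, 0.017]
wrist_force: [0.4, 0.3, -1.8]
finger_gap: 0.016
grip_force: 107.5
```

Run:
```python
from h import *
p,r,o=state();t=tub(-.018,.08,20);print(o["t"],rel(p,r,*t),o["joint_positions"],o["wrist_force"])
im=[]
for c,b in [("top",(325,140,70,130)),("side",(230,210,150,120))]:
    q,d=imaging.grab_frame(c); q=q[b[1]:b[1]+b[3],b[0]:b[0]+b[2],::-1]; im.append(cv2.resize(q,(int(q.shape[1]*480/q.shape[0]),480),interpolation=2))
m=np.hstack(im);print(m.shape);cv2.imwrite("pics/a1.png",m[:,:800])
q=rows([tub(-.018,.05,20),tub(-.018,.03,20),tub(-.018,.015,20),tub(-.018,.006,20),tub(-.018,.006,20)])
```

```text
14.95 (array([-0.0008,  0.0001, -0.0018]), array([-0.0025,  0.0024, -0.0016])) [-0.25719961  0.57501376  0.91205588  1.87822322 -0.2064192   1.14749395
 -0.62736366] [ 0.38036933  0.31922319 -1.76011111]
(480, 858, 3)
[[1, 0.0084, 0.0013, 0.0284, -0.0017, -0.0015, 0.0009], [1, 0.0153, 0.0013, 0.0472, -0.0017, -0.0015, 0.0009], [1, 0.0204, 0.0014, 0.0613, -0.0017, -0.0015, 0.0009], [1, 0.0234, 0.0014, 0.0698, -0.0017, -0.0015, 0.0009], [1, 0.0234, 0.0014, 0.0698, -0.0017, -0.0015, 0.0009]]
```

View pics/a1.png

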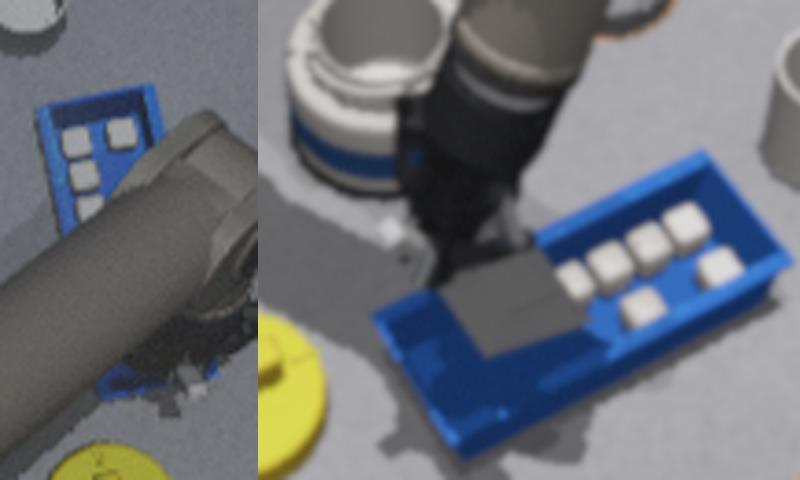

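The scoop is over the tub, lined up with it. Its lip is just behind the rearmost cube, near (585,300) in the side crop.

Call:
apply_moves([
  [1,0.0084,0.0013,0.0284,-0.0017,-0.0015,0.0009],
  [1,0.0153,0.0013,0.0472,-0.0017,-0.0015,0.0009],
  [1,0.0204,0.0014,0.0613,-0.0017,-0.0015,0.0009],
  [1,0.0234,0.0014,0.0698,-0.0017,-0.0015,0.0009],
  [1,0.0234,0.0014,0.0698,-0.0017,-0.0015,0.0009],
])

```text
t: 15.68
tcp_pos: [0.4058, -0.3079, 0.1068]
tcp_rot: [0.979, 0.104, -0.172, 0.019]
wrist_force: [-0.2, 0.1, -2.0]
finger_gap: 0.016
grip_force: 107.8
```

Run:
```python
from h import *
p,r,o=state();print(o["t"],rel(p,r,*tub(-.018,.006,20)),o["wrist_force"],o["wrist_torque"])
q=rows([tub(-.016,.0035,19)]+[tub(u,.0035,th) for u,th in [(-.005,17),(.008,14),(.02,11),(.032,8),(.044,6),(.056,4),(.068,2)]])
q=rows([tub(u,.0035,th) for u,th in [(.078,1.5),(.088,1.5),(.096,1.5),(.104,1.5),(.110,1.5),(.115,1.5)]],q)
```

```text
15.675 (array([ 0.0005, -0.0008,  0.0003]), array([ 0.0005, -0.0005, -0.0004])) [-0.20763534  0.05200599 -1.98616048] [ 0.06579432 -0.36832393 -0.05835896]
[[1, 0.0023, -0.0008, 0.0043, 0.0005, 0.017, -0.0004], [1, 0.0109, -0.0008, 0.0055, 0.0005, 0.0519, -0.0004], [1, 0.0207, -0.0008, 0.0085, 0.0005, 0.1042, -0.0004], [1, 0.03, -0.0008, 0.012, 0.0005, 0.1566, -0.0004], [1, 0.0397, -0.0008, 0.0155, 0.0005, 0.209, -0.0004], [1, 0.0501, -0.0008, 0.0166, 0.0005, 0.2439, -0.0004], [1, 0.0608, -0.0009, 0.0177, 0.0005, 0.2788, -0.0004], [1, 0.0716, -0.0009, 0.0188, 0.0005, 0.3137, -0.0003]]
[[1, 0.0095, 0.0, 0.0009, -0.0, 0.0087, -0.0], [1, 0.0195, 0.0, 0.0005, -0.0, 0.0087, -0.0], [1, 0.0275, 0.0, 0.0002, -0.0, 0.0087, -0.0], [1, 0.0355, 0.0, -0.0, -0.0, 0.0087, -0.0], [1, 0.0415, 0.0, -0.0003, -0.0, 0.0087, -0.0], [1, 0.0465, 0.0, -0.0004, -0.0, 0.0087, -0.0]]
```

Call:
apply_moves([
  [1,0.0023,-0.0008,0.0043,0.0005,0.017,-0.0004],
  [1,0.0109,-0.0008,0.0055,0.0005,0.0519,-0.0004],
  [1,0.0207,-0.0008,0.0085,0.0005,0.1042,-0.0004],
  [1,0.03,-0.0008,0.012,0.0005,0.1566,-0.0004],
])

```text
t: 16.18
tcp_pos: [0.4299, -0.3023, 0.0856]
tcp_rot: [0.99, 0.105, -0.093, 0.01]
wrist_force: [-0.7, -0.0, -2.4]
finger_gap: 0.0164
grip_force: 107.7
```

Call:
apply_moves([
  [1,0.0,0,0.001,0,0,0],
  [1,0.0,0,0.002,0,0,0],
  [1,0.0,0,0.003,0,0,0],
])

```text
t: 16.55
tcp_pos: [0.4282, -0.3033, 0.0834]
tcp_rot: [0.99, 0.104, -0.095, 0.011]
wrist_force: [-4.0, -1.1, 8.8]
finger_gap: 0.0162
grip_force: 108.5
```

Run:
```python
from h import *
p,r,o=state();print(p+r.apply(L),(r.inv()*down(TA)).as_euler('yxz',degrees=True),o["wrist_force"],o["wrist_torque"])
im=[]
for c,b in [("top",(325,140,70,130)),("side",(260,240,110,90))]:
    q,d=imaging.grab_frame(c); q=q[b[1]:b[1]+b[3],b[0]:b[0]+b[2],::-1]; im.append(cv2.resize(q,(int(q.shape[1]*440/q.shape[0]),440),interpolation=2))
m=np.hstack(im);print(m.shape);cv2.imwrite("pics/a2.png",m[:,:800])
```

```text
[ 0.55068468 -0.27718749  0.00162793] [11.00779059  0.04200731 -0.05488013] [-3.95400575 -1.13610438  8.83838272] [0.32418336 0.3866466  0.11602242]
(440, 773, 3)
```

View pics/a2.png

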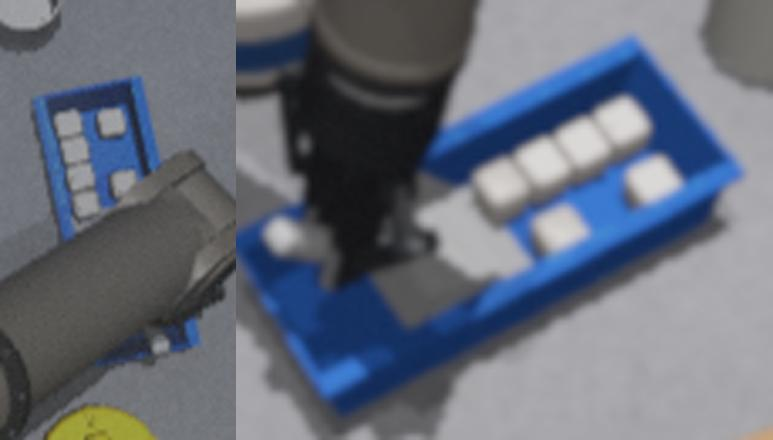

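The lip is on the tub floor, pressing with about 9 N. The column of four cubes has closed up ahead of it, near (570,160) in the crop.

Run:
```python
from h import *
s=state()
q=rows([tub(u,.0022,th) for u,th in [(.032,9),(.044,7),(.056,5),(.068,3.5),(.078,2.5),(.078,2)]])
```

```text
[[1, 0.0109, -0.001, 0.0018, 0.0007, 0.035, -0.0011], [1, 0.021, -0.001, 0.0045, 0.0007, 0.0699, -0.0011], [1, 0.0312, -0.001, 0.0072, 0.0007, 0.1048, -0.001], [1, 0.0419, -0.001, 0.0087, 0.0007, 0.131, -0.001], [1, 0.0511, -0.0011, 0.0093, 0.0008, 0.1485, -0.001], [1, 0.0508, -0.0011, 0.0106, 0.0008, 0.1572, -0.001]]
```

Call:
apply_moves([
  [1,0.0109,-0.001,0.0018,0.0007,0.035,-0.0011],
  [1,0.021,-0.001,0.0045,0.0007,0.0699,-0.0011],
  [1,0.0312,-0.001,0.0072,0.0007,0.1048,-0.001],
  [1,0.0419,-0.001,0.0087,0.0007,0.131,-0.001],
  [1,0.0511,-0.0011,0.0093,0.0008,0.1485,-0.001],
  [1,0.0511,-0.0011,0.0093,0.0008,0.1485,-0.001],
])

```text
t: 17.4
tcp_pos: [0.4764, -0.2924, 0.0646]
tcp_rot: [0.994, 0.105, -0.021, 0.003]
wrist_force: [-2.0, -2.3, 4.9]
finger_gap: 0.0164
grip_force: 108.1
```

Run:
```python
from h import *
p,r,o=state();print(p+r.apply(L),(r.inv()*down(TA)).as_euler('yxz',degrees=True),o["wrist_force"],o["wrist_torque"],rel(p,r,*tub(.078,.0022,2.5)))
im=[]
for c,b in [("top",(325,140,70,130)),("side",(260,240,110,90))]:
    q,d=imaging.grab_frame(c); q=q[b[1]:b[1]+b[3],b[0]:b[0]+b[2],::-1]; im.append(cv2.resize(q,(int(q.shape[1]*440/q.shape[0]),440),interpolation=2))
m=np.hstack(im);cv2.imwrite("pics/a3.png",m[:,:800])
```

```text
[ 0.60941858 -0.2640601   0.00247667] [ 2.391057    0.06733986 -0.02641986] [-1.9842228  -2.30353367  4.93613449] [ 0.04461949 -0.29428043 -0.05153379] (array([-0.0009, -0.0005,  0.0001]), array([ 0.0012, -0.0019, -0.0005]))
```

View pics/a3.png

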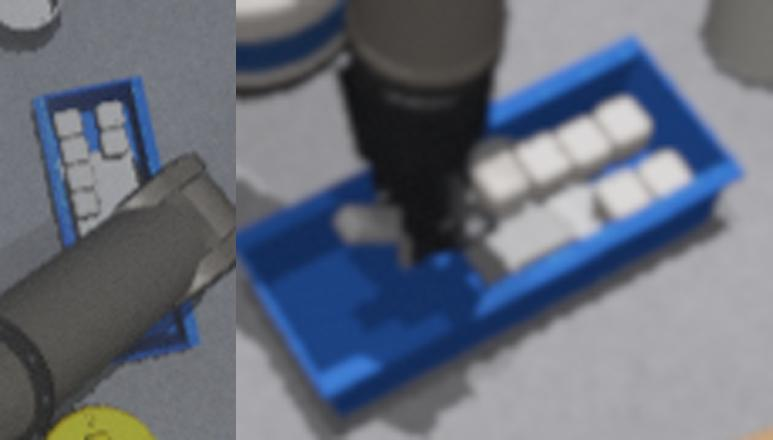

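The scoop is sliding under the cubes: the rear two on the left are already on it, and two more sit ahead on the right.

Call:
apply_moves([
  [1,0.009,-0.0005,0.0,0,0.008,0],
  [1,0.018,-0.0005,-0.0003,0,0.012,0],
  [1,0.024,-0.0005,-0.0005,0,0.012,0],
  [1,0.03,-0.0005,-0.0007,0,0.012,0],
  [1,0.03,-0.0005,-0.0007,0,0.012,0],
])

```text
t: 18.12
tcp_pos: [0.4966, -0.2882, 0.0635]
tcp_rot: [0.994, 0.103, -0.021, 0.001]
wrist_force: [-23.2, -6.2, 18.6]
finger_gap: 0.0162
grip_force: 110.1
```

Run:
```python
from h import *
p,r,o=state();print(p+r.apply(L),(r.inv()*down(TA)).as_euler('yxz',degrees=True),o["wrist_force"],o["wrist_torque"],rel(p,r,*tub(.117,.0022,1.5)))
im=[]
for c,b in [("top",(325,140,70,130)),("side",(260,240,110,90))]:
    q,d=imaging.grab_frame(c); q=q[b[1]:b[1]+b[3],b[0]:b[0]+b[2],::-1]; im.append(cv2.resize(q,(int(q.shape[1]*440/q.shape[0]),440),interpolation=2))
m=np.hstack(im);cv2.imwrite("pics/a4.png",m[:,:800])
```

```text
[ 0.62963291 -0.26013721  0.00122074] [ 2.44476777 -0.13002371 -0.23878557] [-23.15867979  -6.16977818  18.59200777] [-0.43923551  4.09297439  0.52717878] (array([ 0.0164, -0.0007,  0.0006]), array([-0.0022,  0.0165, -0.0042]))
```

View pics/a4.png

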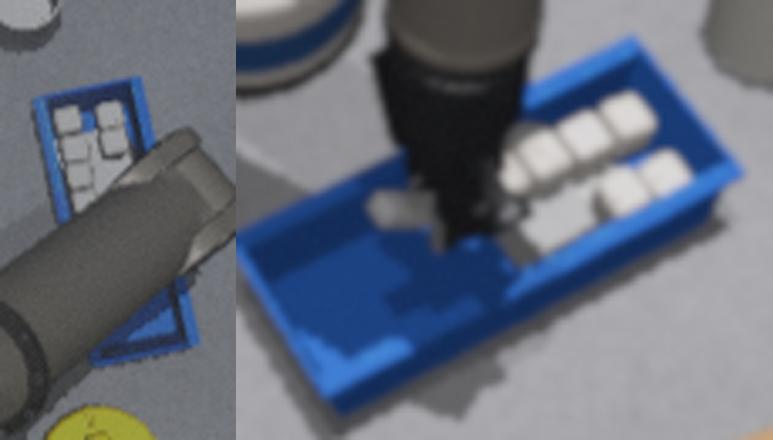

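The left column has jammed against the end wall, reading 23 N. I'll back off slightly, tilt the scoop up with what it holds, and fetch the rest on a second pass.

Run:
```python
from h import *
q=rows([tub(.094,.003,1.5),tub(.092,.008,-1),tub(.092,.013,-5),tub(.091,.020,-9),tub(.090,.027,-13),tub(.088,.035,-17),tub(.086,.045,-20),tub(.084,.06,-20)])
q2=rows([tub(.08,z,-20) for z in (.09,.12,.15,.18,.2)],q)
```

```text
[[1, -0.0066, -0.0005, 0.0008, -0.0023, 0.0161, -0.0044], [1, -0.0111, -0.0005, 0.002, -0.0022, 0.0598, -0.0044], [1, -0.0143, -0.0005, 0.007, -0.002, 0.1296, -0.0045], [1, -0.0179, -0.0005, 0.0102, -0.0018, 0.1994, -0.0046], [1, -0.0208, -0.0004, 0.0136, -0.0017, 0.2692, -0.0047], [1, -0.024, -0.0004, 0.0161, -0.0015, 0.339, -0.0047], [1, -0.0266, -0.0004, 0.014, -0.0014, 0.3914, -0.0048], [1, -0.0292, -0.0004, -0.0009, -0.0014, 0.3914, -0.0048]]
[[1, 0.0065, -0.0, -0.0296, 0.0, 0.0, 0.0], [1, 0.0168, -0.0, -0.0577, 0.0, 0.0, 0.0], [1, 0.027, -0.0, -0.0859, 0.0, 0.0, 0.0], [1, 0.0373, -0.0, -0.1141, 0.0, 0.0, 0.0], [1, 0.0441, -0.0, -0.1329, 0.0, 0.0, 0.0]]
```

Call:
apply_moves([
  [1,-0.014,-0.0005,0.0003,0,0.005,0],
  [1,-0.0186,-0.0005,0.0015,0,0.05,0],
  [1,-0.0218,-0.0005,0.0065,0,0.12,0],
  [1,-0.0254,-0.0005,0.0098,0,0.19,0],
  [1,-0.0283,-0.0004,0.013,0,0.26,0],
  [1,-0.0315,-0.0004,0.0155,0,0.33,0],
  [1,-0.034,-0.0004,0.0135,0,0.38,0],
  [1,-0.0367,-0.0004,-0.0014,0,0.38,0],
])

```text
t: 19.23
tcp_pos: [0.4668, -0.2918, 0.0644]
tcp_rot: [0.98, 0.103, 0.172, -0.02]
wrist_force: [0.3, 0.8, -1.7]
finger_gap: 0.0159
grip_force: 107.7
```

Call:
apply_moves([
  [1,0.0065,0,-0.0296,0,0,0],
  [1,0.0168,0,-0.0577,0,0,0],
  [1,0.027,0,-0.0859,0,0,0],
  [1,0.0373,0,-0.1141,0,0,0],
  [1,0.0373,0,-0.1141,0,0,0],
])

```text
t: 19.85
tcp_pos: [0.4665, -0.2931, 0.1875]
tcp_rot: [0.979, 0.105, 0.174, -0.018]
wrist_force: [-0.5, -0.4, -3.5]
finger_gap: 0.016
grip_force: 107.9
```

Run:
```python
from h import *
p,r,o=state();print(o["t"],p,p+r.apply(L),(r.inv()*down(TA)).as_euler('yxz',degrees=True),o["wrist_force"],o["joint_positions"])
im=[]
for c,b in [("top",(325,140,70,130)),("side",(260,190,110,140))]:
    q,d=imaging.grab_frame(c); np.savez(f"{c}3.npz",p=q,d=d); q=q[b[1]:b[1]+b[3],b[0]:b[0]+b[2],::-1]; im.append(cv2.resize(q,(int(q.shape[1]*560/q.shape[0]),560),interpolation=2))
m=np.hstack(im);cv2.imwrite("pics/a5.png",m[:,:800])
```

```text
19.85 [ 0.46647556 -0.29308746  0.1874686 ] [ 0.61255417 -0.26150988  0.18226229] [-20.16220152   0.07704485   0.13696483] [-0.54632923 -0.35393968 -3.45826958] [ 0.17864268  0.24519858  0.48553592  2.10778906 -0.62803804  0.67172975
 -0.2486671 ]
```

View pics/a5.png

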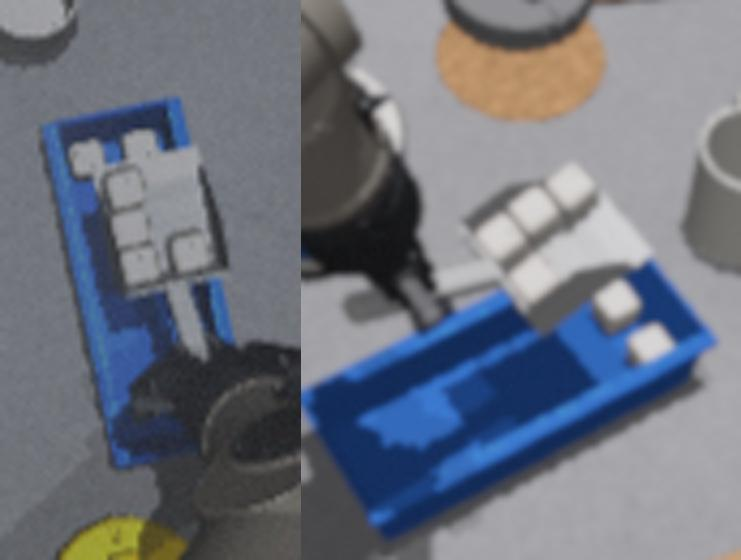

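The scoop holds four cubes and two remain at the tub's far end, in the side crop near (617,305) and (650,345). The lid may have shifted on the mat, so I'll re-measure it later. Next is the pour.

```bash
cat >> h.py <<'E'
J=np.array([.4525,-.0595])
def tcpose(p,yaw,th): return np.array(p),down(yaw,-th)
def pour(back,z,th,yaw=90):
    a=np.radians(yaw);return lip([J[0]-back*np.cos(a),J[1]-back*np.sin(a),z],yaw,th)
E
python3 - <<'E'
from h import *
s=state(); p0=s[0]; e=pour(.03,.20,-20)[0]; print(e)
ys=np.linspace(12,90,12)[1:]; P=[tcpose(p0+(e-p0)*k/11,y,-20) for k,y in zip(range(1,12),ys)]
q=rows(P[:6]); q=rows(P[6:]+[P[-1]],q)
E
```

```text
[ 0.4525     -0.23893736  0.20562887]
[[1, 0.0006, -0.0049, -0.0018, 0.0398, 0.0007, -0.1133], [1, 0.0011, -0.0099, -0.0036, 0.0821, 0.0006, -0.2296], [1, 0.0017, -0.0148, -0.0054, 0.1244, 0.0005, -0.346], [1, 0.0022, -0.0198, -0.0072, 0.1667, 0.0004, -0.4623], [1, 0.0028, -0.0247, -0.009, 0.209, 0.0004, -0.5786], [1, 0.0034, -0.0297, -0.0108, 0.2513, 0.0003, -0.6949]]
[[1, 0.0037, -0.0037, -0.0007, 0.0423, -0.0, -0.1163], [1, 0.0074, -0.0074, -0.0013, 0.0847, -0.0, -0.2326], [1, 0.0111, -0.0111, -0.002, 0.127, 0.0, -0.3489], [1, 0.0148, -0.0149, -0.0026, 0.1693, -0.0, -0.4652], [1, 0.0186, -0.0186, -0.0033, 0.2116, -0.0, -0.5815], [1, 0.0186, -0.0186, -0.0033, 0.2116, -0.0, -0.5815]]
```

Call:
apply_moves([
  [1,0.0006,-0.0049,-0.0018,0.0398,0.0007,-0.1133],
  [1,0.0011,-0.0099,-0.0036,0.0821,0.0006,-0.2296],
  [1,0.0017,-0.0148,-0.0054,0.1244,0.0005,-0.346],
  [1,0.0022,-0.0198,-0.0072,0.1667,0.0004,-0.4623],
  [1,0.0028,-0.0247,-0.009,0.209,0.0004,-0.5786],
  [1,0.0034,-0.0297,-0.0108,0.2513,0.0003,-0.6949],
])

```text
t: 20.7
tcp_pos: [0.4576, -0.2631, 0.1951]
tcp_rot: [0.875, 0.452, 0.154, -0.081]
wrist_force: [-0.2, 0.2, -2.3]
finger_gap: 0.0163
grip_force: 107.6
```

Call:
apply_moves([
  [1,0.0037,-0.0037,-0.0007,0.0423,0,-0.1163],
  [1,0.0074,-0.0074,-0.0013,0.0847,0,-0.2326],
  [1,0.0111,-0.0111,-0.002,0.127,0,-0.3489],
  [1,0.0148,-0.0149,-0.0026,0.1693,0,-0.4652],
  [1,0.0186,-0.0186,-0.0033,0.2116,0,-0.5815],
  [1,0.0186,-0.0186,-0.0033,0.2116,0,-0.5815],
])

```text
t: 21.45
tcp_pos: [0.4531, -0.2387, 0.2048]
tcp_rot: [0.697, 0.696, 0.123, -0.123]
wrist_force: [-0.2, 0.1, -2.2]
finger_gap: 0.0162
grip_force: 107.8
```

Run:
```python
from h import *
p,r,o=state();print(o["t"],p,p+r.apply(L),(r.inv()*down(90)).as_euler('yxz',degrees=True),o["wrist_force"],o["joint_positions"])
q=rows([pour(b,z,th) for b,z,th in [(.03,.19,-14),(.03,.175,-8),(.03,.16,-2),(.03,.145,4),(.028,.132,8),(.026,.122,12),(.024,.119,16),(.024,.119,20)]])
q=rows([pour(b,z,th) for b,z,th in [(.024,.118,24),(.024,.118,28),(.024,.118,32),(.024,.118,36),(.024,.118,39),(.024,.118,42)]],q)
q=rows([pour(b,z,th) for b,z,th in [(.024,.118,45),(.024,.118,48),(.024,.118,51),(.024,.118,51)]],q)
```

```text
21.45 [ 0.45306181 -0.23873034  0.20483631] [ 0.45316116 -0.08928697  0.19937007] [-2.00623711e+01 -1.39494129e-02 -4.67794677e-02] [-0.21500134  0.08568637 -2.24629853] [ 0.34866222  0.36459286  0.25432535  1.86475868 -0.4133742   1.16209071
  0.8071065 ]
[[1, 0.0033, -0.0006, -0.0056, -0.0003, -0.1058, -0.0008], [1, 0.0063, -0.0006, -0.0049, -0.0003, -0.2105, -0.0008], [1, 0.0106, -0.0006, -0.0033, -0.0004, -0.3152, -0.0008], [1, 0.0162, -0.0006, -0.0006, -0.0004, -0.42, -0.0008], [1, 0.0214, -0.0006, 0.0054, -0.0004, -0.4898, -0.0007], [1, 0.0281, -0.0006, 0.0091, -0.0005, -0.5596, -0.0007], [1, 0.0376, -0.0006, 0.0068, -0.0005, -0.6294, -0.0007], [1, 0.0467, -0.0006, 0.0016, -0.0005, -0.6992, -0.0007]]
[[1, 0.0046, 0.0, -0.0086, 0.0, -0.0698, 0.0], [1, 0.0095, 0.0, -0.0178, 0.0, -0.1396, 0.0], [1, 0.0151, 0.0, -0.0266, 0.0, -0.2094, 0.0], [1, 0.0213, 0.0, -0.0351, 0.0, -0.2793, 0.0], [1, 0.0262, 0.0, -0.0411, 0.0, -0.3316, 0.0], [1, 0.0316, 0.0, -0.0468, 0.0, -0.384, 0.0]]
[[1, 0.0031, 0.0, -0.0072, 0.0, -0.0524, 0.0], [1, 0.0067, 0.0, -0.0142, 0.0, -0.1047, 0.0], [1, 0.0105, 0.0, -0.021, 0.0, -0.1571, 0.0], [1, 0.0105, 0.0, -0.021, 0.0, -0.1571, 0.0]]
```

Call:
apply_moves([
  [1,0.0033,-0.0006,-0.0056,0,-0.1058,0],
  [1,0.0063,-0.0006,-0.0049,0,-0.2105,0],
  [1,0.0106,-0.0006,-0.0033,0,-0.3152,0],
  [1,0.0162,-0.0006,-0.0006,0,-0.42,0],
  [1,0.0214,-0.0006,0.0054,0,-0.4898,0],
  [1,0.0281,-0.0006,0.0091,0,-0.5596,0],
  [1,0.0376,-0.0006,0.0068,0,-0.6294,0],
  [1,0.0467,-0.0006,0.0016,0,-0.6992,0],
])

```text
t: 22.45
tcp_pos: [0.4511, -0.1947, 0.2198]
tcp_rot: [0.698, 0.695, -0.124, 0.123]
wrist_force: [-0.5, -0.5, -2.2]
finger_gap: 0.0161
grip_force: 107.6
```

Call:
apply_moves([
  [1,0.0046,0,-0.0086,0,-0.0698,0],
  [1,0.0095,0,-0.0178,0,-0.1396,0],
  [1,0.0151,0,-0.0266,0,-0.2094,0],
  [1,0.0213,0,-0.0351,0,-0.2793,0],
  [1,0.0262,0,-0.0411,0,-0.3316,0],
  [1,0.0316,0,-0.0468,0,-0.384,0],
])

```text
t: 23.2
tcp_pos: [0.4514, -0.1491, 0.253]
tcp_rot: [0.661, 0.659, -0.254, 0.254]
wrist_force: [0.6, 0.5, -1.6]
finger_gap: 0.0164
grip_force: 107.7
```

Call:
apply_moves([
  [1,0.0031,0,-0.0072,0,-0.0524,0],
  [1,0.0067,0,-0.0142,0,-0.1047,0],
  [1,0.0105,0,-0.021,0,-0.1571,0],
  [1,0.0105,0,-0.021,0,-0.1571,0],
])

```text
t: 23.7
tcp_pos: [0.4519, -0.1266, 0.2611]
tcp_rot: [0.638, 0.638, -0.305, 0.304]
wrist_force: [0.2, -0.3, -1.8]
finger_gap: 0.0161
grip_force: 107.7
```

Run:
```python
from h import *
p,r,o=state();print(o["t"],p,p+r.apply(L),(r.inv()*down(90)).as_euler('yxz',degrees=True),o["wrist_force"],o["joint_positions"])
im=[]
for c,b in [("top",(255,180,90,100)),("side",(210,160,110,120))]:
    q,d=imaging.grab_frame(c); q=q[b[1]:b[1]+b[3],b[0]:b[0]+b[2],::-1]; im.append(cv2.resize(q,(int(q.shape[1]*420/q.shape[0]),420),interpolation=2))
m=np.hstack(im);cv2.imwrite("pics/a6.png",m[:,:800])
```

```text
23.7 [ 0.45185722 -0.12662126  0.26108981] [ 0.45177515 -0.0833363   0.11794787] [ 5.10179842e+01 -5.41308113e-02  1.19094734e-02] [ 0.24117258 -0.33177752 -1.84076432] [-0.56824732  0.26341052  0.18652003  2.1317041   0.80009698  1.28333199
 -0.83264505]
```

View pics/a6.png

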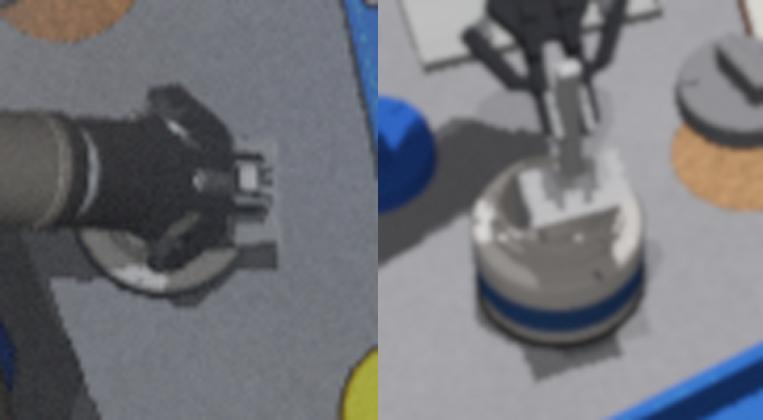

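The pour pose is reached with the lip inside the jar mouth. The lid has indeed been knocked off the mat's centre. I'll retract, then check the jar.

Run:
```python
from h import *
q=rows([pour(b,z,th) for b,z,th in [(.026,.125,50),(.03,.135,42),(.035,.15,33),(.04,.165,24),(.05,.18,15),(.06,.19,6),(.08,.20,0),(.10,.20,0)]])
# rotate back to tub yaw, 2nd scoop entry
e=tub(-.005,.20,0)[0];p0=q[0]; ys=np.linspace(90,12.1,11)[1:]
P=[tcpose(p0+(e-p0)*k/10,y,0) for k,y in zip(range(1,11),ys)]
q=rows(P[4:5],q);q=rows([P[-1]],P[4]);
q=rows([tub(.0,.15,5),tub(.0,.12,10),tub(.0,.09,14)],q)
```

```text
[[1, -0.0063, 0.0007, -0.0008, -0.0017, 0.0177, -0.0019], [1, -0.0228, 0.0008, 0.016, -0.0015, 0.1574, -0.002], [1, -0.0411, 0.0008, 0.0336, -0.0014, 0.3145, -0.0022], [1, -0.0558, 0.0009, 0.0515, -0.0012, 0.4715, -0.0023], [1, -0.0699, 0.001, 0.073, -0.001, 0.6286, -0.0024], [1, -0.0766, 0.001, 0.0968, -0.0008, 0.7857, -0.0025], [1, -0.0901, 0.0011, 0.1201, -0.0007, 0.8904, -0.0025], [1, -0.1027, 0.0011, 0.1357, -0.0007, 0.8904, -0.0025]]
[[1, -0.006, -0.0304, 0.0, 0.0, 0.0, 0.6798]]
[[1, -0.0238, -0.0198, 0.0, 0.0, 0.0, 0.6798]]
[[1, 0.0104, -0.0, 0.0381, 0.0, -0.0873, 0.0], [1, 0.0169, 0.0, 0.0568, 0.0, -0.1745, 0.0], [1, 0.0228, 0.0, 0.0782, 0.0, -0.2443, 0.0]]
```

Call:
apply_moves([
  [1,-0.0063,0.0007,-0.0008,0,0.0177,0],
  [1,-0.0228,0.0008,0.016,0,0.1574,0],
  [1,-0.0411,0.0008,0.0336,0,0.3145,0],
  [1,-0.0558,0.0009,0.0515,0,0.4715,0],
  [1,-0.0699,0.001,0.073,0,0.6286,0],
  [1,-0.0766,0.001,0.0968,0,0.7857,0],
  [1,-0.0901,0.0011,0.1201,0,0.8904,0],
  [1,-0.1027,0.0011,0.1357,0,0.8904,0],
])

```text
t: 24.8
tcp_pos: [0.4512, -0.3026, 0.2581]
tcp_rot: [0.71, 0.704, 0.0, 0.002]
wrist_force: [-0.4, -0.1, -1.3]
finger_gap: 0.0161
grip_force: 107.7
```

Call:
apply_moves([
  [1,-0.001,-0.006,0,0,0,0.14],
  [1,-0.002,-0.012,0,0,0,0.28],
  [1,-0.004,-0.018,0,0,0,0.42],
  [1,-0.005,-0.025,0,0,0,0.56],
  [1,-0.006,-0.0304,0,0,0,0.6798],
])

```text
t: 25.42
tcp_pos: [0.4216, -0.3048, 0.258]
tcp_rot: [0.904, 0.428, 0.001, 0.001]
wrist_force: [0.3, -0.1, -2.4]
finger_gap: 0.0164
grip_force: 107.9
```

Call:
apply_moves([
  [1,-0.005,-0.004,0,0,0,0.14],
  [1,-0.01,-0.008,0,0,0,0.28],
  [1,-0.015,-0.012,0,0,0,0.42],
  [1,-0.02,-0.016,0,0,0,0.56],
  [1,-0.0238,-0.0198,0,0,0,0.6798],
  [1,-0.0238,-0.0198,0,0,0,0.6798],
])

```text
t: 26.18
tcp_pos: [0.3914, -0.3105, 0.2578]
tcp_rot: [0.995, 0.104, 0.001, 0.001]
wrist_force: [0.3, -0.0, -2.1]
finger_gap: 0.016
grip_force: 107.8
```

Run:
```python
from h import *
p,r,o=state();print(o["t"],p,p+r.apply(L),(r.inv()*down(TA)).as_euler('yxz',degrees=True),o["wrist_force"],o["joint_positions"])
im=[]
for c,b in [("top",(255,140,120,120)),("side",(215,190,150,140))]:
    q,d=imaging.grab_frame(c); np.savez(f"{c}4.npz",p=q,d=d); q=q[b[1]:b[1]+b[3],b[0]:b[0]+b[2],::-1]; im.append(cv2.resize(q,(int(q.shape[1]*380/q.shape[0]),380),interpolation=2))
m=np.hstack(im);cv2.imwrite("pics/a7.png",m[:,:800])
for r_ in imaging.trace("side","cube0_c")[:9]:print(r_["conf"],r_["bbox"])
q=rows([tub(.0,.15,5),tub(.0,.12,10),tub(.0,.09,14),tub(.0,.05,14),tub(.0,.02,14),tub(0,.008,14),tub(0,.004,14)])
```

```text
26.175 [ 0.39140146 -0.31050079  0.25780267] [ 0.52701607 -0.2817959   0.20169638] [-0.1212398  0.0929401 -0.1111554] [ 0.30980229 -0.02857808 -2.05466439] [-0.04848888  0.17228893  0.67960917  1.97103609 -0.12605489  1.036881
 -0.67359467]
[[1, 0.0096, -0.0, 0.0393, 0.0017, -0.0889, 0.0005], [1, 0.0161, -0.0001, 0.058, 0.0017, -0.1761, 0.0004], [1, 0.0219, -0.0001, 0.0793, 0.0018, -0.2459, 0.0004], [1, 0.0218, -0.0002, 0.1193, 0.0018, -0.2459, 0.0004], [1, 0.0218, -0.0002, 0.1493, 0.0018, -0.2459, 0.0004], [1, 0.0218, -0.0002, 0.1613, 0.0018, -0.2459, 0.0004], [1, 0.0218, -0.0002, 0.1653, 0.0018, -0.2459, 0.0004]]
```

View pics/a7.png

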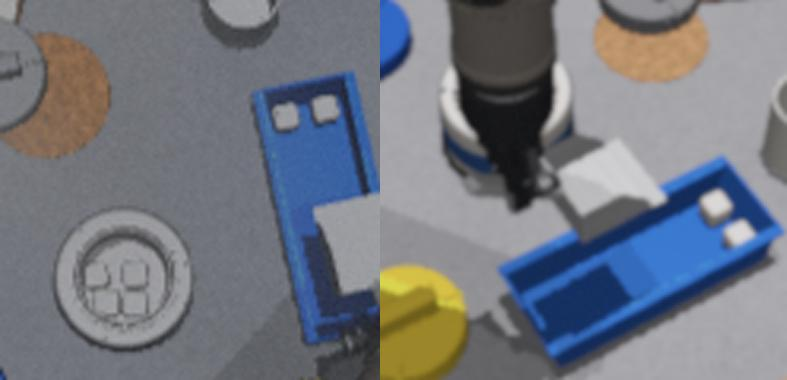

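Four cubes are in the jar, seen in the top crop near (120,285). Two remain at the tub's far end. I'll make the second pass.

Call:
apply_moves([
  [1,0.0096,0,0.0393,0.0017,-0.0889,0.0005],
  [1,0.0161,-0.0001,0.058,0.0017,-0.1761,0.0004],
  [1,0.0219,-0.0001,0.0793,0.0018,-0.2459,0.0004],
  [1,0.0218,-0.0002,0.1193,0.0018,-0.2459,0.0004],
  [1,0.0218,-0.0002,0.1493,0.0018,-0.2459,0.0004],
  [1,0.0218,-0.0002,0.1613,0.0018,-0.2459,0.0004],
  [1,0.0218,-0.0002,0.1643,0.0018,-0.2459,0.0004],
])

```text
t: 27.2
tcp_pos: [0.414, -0.3052, 0.0928]
tcp_rot: [0.987, 0.104, -0.122, 0.013]
wrist_force: [-0.8, -0.2, -0.7]
finger_gap: 0.0164
grip_force: 107.8
```

Run:
```python
from h import *
p,r,o=state();print(p+r.apply(L),o["wrist_force"],rel(p,r,*tub(0,.004,14)))
q=rows([tub(u,.0020,th) for u,th in [(.012,12),(.026,9),(.04,6),(.052,4),(.064,2.5),(.074,2),(.082,2),(.09,2)]])
q=rows([tub(u,.0018,2) for u in (.096,.102,.107,.112,.116,.116)],q)
```

```text
[ 0.5320112  -0.2800578   0.00444216] [-0.78958643 -0.20734184 -0.72850948] (array([0.    , 0.    , 0.0006]), array([-0.0007,  0.0011, -0.0011]))
[[1, 0.0103, 0.0, 0.0045, -0.0007, 0.036, -0.0011], [1, 0.0214, 0.0, 0.0085, -0.0007, 0.0883, -0.0011], [1, 0.0329, 0.0, 0.0126, -0.0007, 0.1407, -0.0011], [1, 0.0433, 0.0, 0.0148, -0.0006, 0.1756, -0.0011], [1, 0.0542, 0.0, 0.0157, -0.0006, 0.2018, -0.0011], [1, 0.0636, -0.0, 0.0146, -0.0006, 0.2105, -0.0011], [1, 0.0714, -0.0, 0.0126, -0.0006, 0.2105, -0.0011], [1, 0.0792, -0.0, 0.0107, -0.0006, 0.2105, -0.0011]]
[[1, 0.006, 0.0, -0.0, 0.0, 0.0, 0.0], [1, 0.012, 0.0, -0.0002, 0.0, 0.0, 0.0], [1, 0.017, 0.0, -0.0004, 0.0, 0.0, 0.0], [1, 0.022, 0.0, -0.0006, 0.0, 0.0, 0.0], [1, 0.026, 0.0, -0.0007, 0.0, 0.0, 0.0], [1, 0.026, 0.0, -0.0007, 0.0, 0.0, 0.0]]
```

Call:
apply_moves([
  [1,0.0103,0,0.0045,0,0.036,-0.001],
  [1,0.0214,0,0.0085,0,0.0883,-0.001],
  [1,0.0329,0,0.0126,0,0.1407,-0.001],
  [1,0.0433,0,0.0148,0,0.1756,-0.001],
  [1,0.0542,0,0.0157,0,0.2018,-0.001],
  [1,0.0636,0,0.0146,0,0.2105,-0.001],
  [1,0.0714,0,0.0126,0,0.2105,-0.001],
  [1,0.0792,0,0.0107,0,0.2105,-0.001],
])

```text
t: 28.2
tcp_pos: [0.4875, -0.2901, 0.0638]
tcp_rot: [0.994, 0.105, -0.017, 0.002]
wrist_force: [-2.4, -2.6, 5.7]
finger_gap: 0.0163
grip_force: 108.2
```

Call:
apply_moves([
  [1,0.006,0,0,0,0,0],
  [1,0.012,0,-0.0002,0,0,0],
  [1,0.017,0,-0.0004,0,0,0],
  [1,0.022,0,-0.0006,0,0,0],
  [1,0.026,0,-0.0007,0,0,0],
  [1,0.026,0,-0.0007,0,0,0],
])

```text
t: 28.95
tcp_pos: [0.5133, -0.2846, 0.0638]
tcp_rot: [0.994, 0.105, -0.016, 0.002]
wrist_force: [-2.8, -2.5, 5.2]
finger_gap: 0.0162
grip_force: 108.3
```

Run:
```python
from h import *
p,r,o=state();print(o["t"],p+r.apply(L),o["wrist_force"],rel(p,r,*tub(.116,.0018,2)))
im=[]
for c,b in [("top",(325,140,70,100)),("side",(260,240,110,90))]:
    q,d=imaging.grab_frame(c); q=q[b[1]:b[1]+b[3],b[0]:b[0]+b[2],::-1]; im.append(cv2.resize(q,(int(q.shape[1]*380/q.shape[0]),380),interpolation=2))
m=np.hstack(im);cv2.imwrite("pics/a8.png",m[:,:800])
q=rows([tub(.117,.007,0),tub(.117,.013,-4),tub(.118,.020,-8),tub(.119,.027,-12),tub(.119,.034,-16),tub(.118,.042,-20),tub(.116,.055,-20)])
```

```text
28.95 [ 0.64688463 -0.25612118  0.00280123] [-2.79172186 -2.51362666  5.20573757] (array([-0.0012, -0.0006,  0.0008]), array([ 0.0009, -0.0018, -0.0006]))
[[1, -0.0023, -0.0005, 0.0004, 0.0009, 0.0329, -0.0006], [1, -0.0058, -0.0005, 0.0043, 0.0009, 0.1027, -0.0006], [1, -0.0076, -0.0005, 0.0074, 0.0009, 0.1725, -0.0006], [1, -0.0087, -0.0005, 0.0107, 0.001, 0.2423, -0.0005], [1, -0.01, -0.0006, 0.014, 0.001, 0.3121, -0.0005], [1, -0.0117, -0.0006, 0.0165, 0.001, 0.382, -0.0005], [1, -0.0141, -0.0005, 0.0036, 0.001, 0.382, -0.0005]]
```

View pics/a8.png

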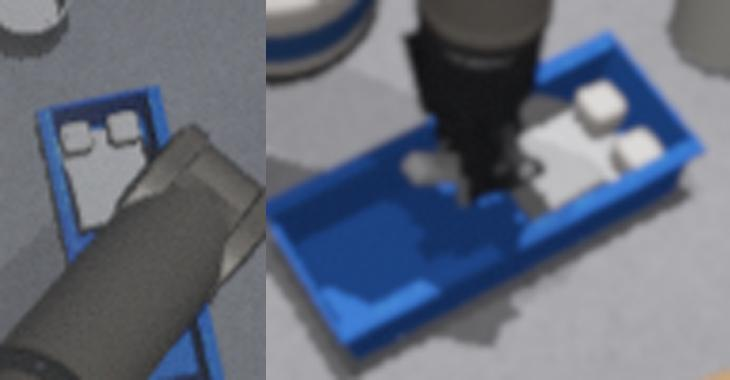

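Both cubes are at the front of the scoop, near (600,105) and (640,150). I'll tilt up along the end wall.

Call:
apply_moves([
  [1,-0.0015,-0.0005,0.0004,0,0.0329,0],
  [1,-0.005,-0.0005,0.0043,0,0.1027,0],
  [1,-0.0066,-0.0005,0.0074,0,0.1725,0],
  [1,-0.0077,-0.0005,0.0107,0,0.2423,0],
  [1,-0.009,-0.0006,0.014,0,0.3121,0],
  [1,-0.0107,-0.0006,0.0165,0,0.382,0],
  [1,-0.0135,-0.0005,0.0036,0,0.382,0],
  [1,-0.0135,-0.0005,0.0036,0,0.382,0],
])

```text
t: 30.05
tcp_pos: [0.4995, -0.2871, 0.0614]
tcp_rot: [0.979, 0.104, 0.172, -0.018]
wrist_force: [0.8, -0.7, -1.8]
finger_gap: 0.0162
grip_force: 107.7
```

Call:
apply_moves([
  [1,0,0,-0.0296,0,0,0],
  [1,0.01,0,-0.0577,0,0,0],
  [1,0.02,0,-0.0859,0,0,0],
  [1,0.03,0,-0.1141,0,0,0],
  [1,0.035,0,-0.128,0,0,0],
  [1,0.035,0,-0.128,0,0,0],
])

```text
t: 30.8
tcp_pos: [0.4893, -0.2883, 0.1932]
tcp_rot: [0.979, 0.104, 0.173, -0.018]
wrist_force: [0.2, -1.2, -1.9]
finger_gap: 0.0161
grip_force: 107.8
```

Run:
```python
from h import *
p0,r,o=state();print(o["t"],p0,p0+r.apply(L),(r.inv()*down(TA)).as_euler('yxz',degrees=True),o["wrist_force"])
q,d=imaging.grab_frame("top");np.savez("top5.npz",p=q,d=d);cv2.imwrite("pics/top5.png",q[:,:,::-1])
hsv=cv2.cvtColor(q,cv2.COLOR_RGB2HSV);P=world("top",(hsv[...,1]<50)&(hsv[...,2]>140),d)
print("tub cubes px",((P[:,0]>.42)&(P[:,0]<.68)&(P[:,1]>-.34)&(P[:,1]<-.2)&(P[:,2]>.012)&(P[:,2]<.05)).sum())
S=P[(P[:,0]>.42)&(P[:,0]<.70)&(P[:,1]>-.34)&(P[:,1]<-.2)&(P[:,2]>.1)]
# scoop-frame heights above floor
Q=r.inv().apply(S-p0)-L; h=-Q[:,2]; k=(abs(Q[:,1])<.036)&(Q[:,0]>-.085)&(Q[:,0]<0); print("high px in bowl",((h>.024)&k).sum(),"floor px",((h<.012)&k).sum(), np.round(Q[k&(h>.024)].mean(0),3))
e=pour(.03,.20,-20)[0]
ys=np.linspace(12,90,12)[1:]; P=[tcpose(p0+(e-p0)*k/11,y,-20) for k,y in zip(range(1,12),ys)]
q=rows(P[:6]); q=rows(P[6:]+[P[-1]],q)
```

```text
30.8 [ 0.48932091 -0.28829984  0.19319197] [ 0.63539904 -0.25680501  0.18749407] [-19.97360831   0.04223047   0.08935508] [ 0.2482228  -1.24608366 -1.87188221]
tub cubes px 0
high px in bowl 92 floor px 390 [-0.068 -0.002 -0.031]
[[1, -0.0007, -0.0047, -0.0027, 0.0411, 0.002, -0.1139], [1, -0.0025, -0.0098, -0.0046, 0.0833, 0.002, -0.2302], [1, -0.0043, -0.0148, -0.0065, 0.1255, 0.002, -0.3466], [1, -0.0061, -0.0199, -0.0083, 0.1677, 0.0019, -0.4629], [1, -0.0079, -0.025, -0.0102, 0.2099, 0.0019, -0.5792], [1, -0.0097, -0.0301, -0.012, 0.2521, 0.0018, -0.6956]]
[[1, 0.002, -0.0053, -0.0005, 0.0423, -0.0, -0.1163], [1, 0.004, -0.0107, -0.001, 0.0847, -0.0, -0.2326], [1, 0.006, -0.016, -0.0014, 0.127, 0.0, -0.3489], [1, 0.008, -0.0213, -0.0019, 0.1693, -0.0, -0.4652], [1, 0.01, -0.0266, -0.0024, 0.2116, -0.0, -0.5815], [1, 0.01, -0.0266, -0.0024, 0.2116, -0.0, -0.5815]]
```

Both cubes are in the bowl and the tub is empty, so I'll repeat the pour.

Call:
apply_moves([
  [1,-0.0007,-0.0047,-0.0027,0.0411,0.002,-0.1139],
  [1,-0.0025,-0.0098,-0.0046,0.0833,0.002,-0.2302],
  [1,-0.0043,-0.0148,-0.0065,0.1255,0.002,-0.3466],
  [1,-0.0061,-0.0199,-0.0083,0.1677,0.0019,-0.4629],
  [1,-0.0079,-0.025,-0.0102,0.2099,0.0019,-0.5792],
  [1,-0.0097,-0.0301,-0.012,0.2521,0.0018,-0.6956],
])

```text
t: 31.6
tcp_pos: [0.4681, -0.2617, 0.1985]
tcp_rot: [0.875, 0.452, 0.154, -0.081]
wrist_force: [0.2, -0.0, -2.2]
finger_gap: 0.016
grip_force: 107.6
```

Call:
apply_moves([
  [1,0.002,-0.0053,-0.0005,0.0423,0,-0.1163],
  [1,0.004,-0.0107,-0.001,0.0847,0,-0.2326],
  [1,0.006,-0.016,-0.0014,0.127,0,-0.3489],
  [1,0.008,-0.0213,-0.0019,0.1693,0,-0.4652],
  [1,0.01,-0.0266,-0.0024,0.2116,0,-0.5815],
  [1,0.01,-0.0266,-0.0024,0.2116,0,-0.5815],
])

```text
t: 32.35
tcp_pos: [0.4524, -0.239, 0.2045]
tcp_rot: [0.697, 0.696, 0.123, -0.124]
wrist_force: [-0.1, -0.2, -1.7]
finger_gap: 0.016
grip_force: 107.8
```

Call:
apply_moves([
  [1,0.0033,-0.0006,-0.0056,0,-0.1058,0],
  [1,0.0063,-0.0006,-0.0049,0,-0.2105,0],
  [1,0.0106,-0.0006,-0.0033,0,-0.3152,0],
  [1,0.0162,-0.0006,-0.0006,0,-0.42,0],
  [1,0.0214,-0.0006,0.0054,0,-0.4898,0],
  [1,0.0281,-0.0006,0.0091,0,-0.5596,0],
  [1,0.0376,-0.0006,0.0068,0,-0.6294,0],
  [1,0.0467,-0.0006,0.0016,0,-0.6992,0],
])

```text
t: 33.35
tcp_pos: [0.4509, -0.1948, 0.2195]
tcp_rot: [0.698, 0.695, -0.124, 0.123]
wrist_force: [-0.2, 0.4, -2.3]
finger_gap: 0.0159
grip_force: 107.7
```

Call:
apply_moves([
  [1,0.0046,0,-0.0086,0,-0.0698,0],
  [1,0.0095,0,-0.0178,0,-0.1396,0],
  [1,0.0151,0,-0.0266,0,-0.2094,0],
  [1,0.0213,0,-0.0351,0,-0.2793,0],
  [1,0.0262,0,-0.0411,0,-0.3316,0],
  [1,0.0316,0,-0.0468,0,-0.384,0],
])

```text
t: 34.1
tcp_pos: [0.4512, -0.1492, 0.2527]
tcp_rot: [0.661, 0.659, -0.254, 0.253]
wrist_force: [0.8, 0.2, -2.0]
finger_gap: 0.0161
grip_force: 107.7
```

Call:
apply_moves([
  [1,0.0031,0,-0.0072,0,-0.0524,0],
  [1,0.0067,0,-0.0142,0,-0.1047,0],
  [1,0.0105,0,-0.021,0,-0.1571,0],
  [1,0.0105,0,-0.021,0,-0.1571,0],
])

```text
t: 34.6
tcp_pos: [0.4516, -0.1267, 0.2607]
tcp_rot: [0.638, 0.638, -0.305, 0.304]
wrist_force: [0.7, 0.0, -1.5]
finger_gap: 0.016
grip_force: 107.7
```

Call:
apply_moves([
  [1,-0.0063,0.0007,-0.0008,0,0.0177,0],
  [1,-0.0228,0.0008,0.016,0,0.1574,0],
  [1,-0.0411,0.0008,0.0336,0,0.3145,0],
  [1,-0.0558,0.0009,0.0515,0,0.4715,0],
  [1,-0.0699,0.001,0.073,0,0.6286,0],
  [1,-0.0766,0.001,0.0968,0,0.7857,0],
  [1,-0.0901,0.0011,0.1201,0,0.8904,0],
  [1,-0.1027,0.0011,0.1357,0,0.8904,0],
])

```text
t: 35.6
tcp_pos: [0.4505, -0.3031, 0.2575]
tcp_rot: [0.711, 0.704, 0.0, 0.001]
wrist_force: [-0.9, 0.9, -1.5]
finger_gap: 0.0159
grip_force: 107.8
```

Run:
```python
from h import *
p0,r,o=state();print(o["t"],p0,p0+r.apply(L),(r.inv()*down(90)).as_euler('yxz',degrees=True),o["wrist_force"],o["joint_positions"])
im=[]
for c,b in [("top",(225,140,120,120)),("side",(215,170,150,150))]:
    q,d=imaging.grab_frame(c); np.savez(f"{c}6.npz",p=q,d=d); q=q[b[1]:b[1]+b[3],b[0]:b[0]+b[2],::-1]; im.append(cv2.resize(q,(400,400),interpolation=2))
cv2.imwrite("pics/a9.png",np.hstack(im))
```

```text
35.6 [ 0.45049858 -0.30314674  0.25745316] [ 0.45197218 -0.16473689  0.20085148] [ 0.08478785  0.13015086 -0.55662187] [-0.86899684  0.87271581 -1.47587512] [ 0.31429997  0.23187726  0.19331769  1.85513478 -0.05049502  1.05659114
  0.51758607]
```

View pics/a9.png

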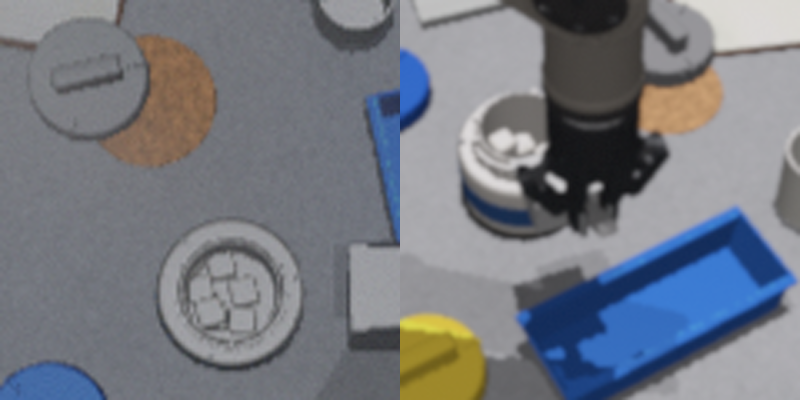

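All six cubes are in the jar and both the tub and the scoop are empty. The lid now sits toward the mat's upper-left edge, in the top crop near (88,75). Next I'll return the scoop to its tray.

Run:
```python
from h import *
A=([.47,0.0,.26],down(45));B=([.4807,.2732,.20],down(0.2));C=([.4807,.2732,.064],down(.2))
q=rows([A]);q=rows([B],A);q=rows([C],B)
```

```text
[[1, 0.3026, 0.0164, -0.0034, 0.0029, 0.002, 0.7764]]
[[1, 0.2007, -0.1856, 0.06, 0.0, 0.0, 0.7819]]
[[1, 0.0, 0.0, 0.136, 0.0, 0.0, 0.0]]
```

Call:
apply_moves([
  [1,0.04,0.002,0,0,0,0.11],
  [1,0.09,0.005,0,0,0,0.22],
  [1,0.14,0.008,0,0,0,0.34],
  [1,0.19,0.011,0,0,0,0.46],
  [1,0.24,0.014,0,0,0,0.58],
  [1,0.28,0.016,-0.002,0,0,0.7],
  [1,0.3026,0.0164,-0.0034,0.0029,0.002,0.7764],
])

```text
t: 36.58
tcp_pos: [0.469, 0.0076, 0.2606]
tcp_rot: [0.922, 0.386, 0.001, -0.001]
wrist_force: [-0.1, 0.1, -1.6]
finger_gap: 0.0163
grip_force: 107.9
```

Call:
apply_moves([
  [1,0.03,-0.027,0.0,0,0,0.12],
  [1,0.06,-0.055,0.01,0,0,0.24],
  [1,0.095,-0.085,0.02,0,0,0.37],
  [1,0.13,-0.12,0.03,0,0,0.5],
  [1,0.16,-0.15,0.04,0,0,0.62],
  [1,0.185,-0.172,0.05,0,0,0.72],
  [1,0.2007,-0.1856,0.06,0,0,0.7819],
  [1,0.2007,-0.1856,0.06,0,0,0.7819],
])

```text
t: 37.58
tcp_pos: [0.4768, 0.2797, 0.2002]
tcp_rot: [1.0, 0.007, -0.001, -0.001]
wrist_force: [-0.2, 0.1, -1.4]
finger_gap: 0.0163
grip_force: 107.6
```

Run:
```python
from h import *
p,r,o=state();print(o["t"],p,(r.inv()*down(0)).as_euler('yxz',degrees=True),o["wrist_force"],o["joint_positions"])
C=lambda z:([.4807,.2732,z],down(.2,1))
q=rows([C(.16),C(.12),C(.09),C(.075),C(.068),C(.064),C(.062)])
for c in ["top","side"]:
    f,d=imaging.grab_frame(c);
    for n in ["lid_bar","scoop_grip"]:
      for t in imaging.trace(c,n)[:6]:
        P=world(c,t["mask"],d)
        if n=="lid_bar" and P[:,0].mean()>.55:
            k=(P[:,2]>.049)&(P[:,2]<.07);B=P[k];print(c,"lid",t["conf"],np.round(B.mean(0)*1000,1),*rect(B),"cap",*rect(P))
        if n=="scoop_grip": print(c,t["conf"],np.round(np.percentile(P,[2,98],axis=0),3).tolist())
```

```text
37.575 [0.47679788 0.27968174 0.20022004] [ 0.1394209  -0.14752721  0.83493893] [-0.15262454  0.050877   -1.407158  ] [-0.5873069   0.31286967 -0.06590452  1.87909354  0.02058055  0.95074436
 -2.21821468]
[[1, 0.0039, 0.0066, 0.0402, -0.0027, 0.0199, 0.0111], [1, 0.004, 0.0067, 0.0802, -0.0027, 0.0199, 0.0111], [1, 0.0041, 0.0068, 0.1102, -0.0027, 0.0199, 0.0111], [1, 0.0041, 0.0069, 0.1252, -0.0027, 0.0199, 0.0111], [1, 0.0041, 0.0069, 0.1322, -0.0027, 0.0199, 0.0111], [1, 0.0041, 0.0069, 0.1362, -0.0027, 0.0199, 0.0111], [1, 0.0041, 0.0069, 0.1382, -0.0027, 0.0199, 0.0111]]
top lid 0.91 [679.4  89.3  59. ] [679.2  89.6] [71.1 23.3] -74.7 cap [678.   89.9] [127.3 124. ] -13.4
top 0.7 [[0.525, 0.242, 0.137], [0.612, 0.321, 0.187]]
side lid 0.93 [678.8  86.   58.7] [681.3  87.6] [71.9 26.4] -76.8 cap [684.3 102.3] [160.1 133. ] 59.4
side 0.67 [[0.446, 0.235, 0.004], [0.626, 0.457, 0.252]]
```

Call:
apply_moves([
  [1,0.0039,0.0066,0.0402,0,0.003,0.0111],
  [1,0.004,0.0067,0.0802,0,0.003,0.0111],
  [1,0.0041,0.0068,0.1102,0,0.003,0.0111],
  [1,0.0041,0.0069,0.1252,0,0.003,0.0111],
  [1,0.0041,0.0069,0.1322,0,0.003,0.0111],
  [1,0.0041,0.0069,0.1362,0,0.003,0.0111],
  [1,0.0041,0.0069,0.1382,0,0.003,0.0111],
])

```text
t: 38.75
tcp_pos: [0.4826, 0.2719, 0.0628]
tcp_rot: [1.0, -0.0, 0.001, -0.001]
wrist_force: [-0.3, -0.4, -1.7]
finger_gap: 0.016
grip_force: 107.8
```

Call:
apply_moves([
  [1,0,0,0.001,0,0,0],
  [1,0,0,0.002,0,0,0],
  [1,0,0,0.002,0,0,0],
])

```text
t: 39.12
tcp_pos: [0.4821, 0.2716, 0.0603]
tcp_rot: [1.0, -0.0, 0.001, -0.001]
wrist_force: [-0.0, 0.4, -1.4]
finger_gap: 0.0159
grip_force: 107.8
```

Call:
apply_moves([
  [1,0,0,0.001,0,0,0],
  [1,0,0,0.0016,0,0,0],
  [1,0,0,0.0016,0,0,0],
])

```text
t: 39.5
tcp_pos: [0.482, 0.2716, 0.0595]
tcp_rot: [1.0, -0.0, 0.001, -0.001]
wrist_force: [-3.6, -2.3, 9.4]
finger_gap: 0.0164
grip_force: 109.2
```

Call:
apply_moves([
  [0,0,0,0,0,0,0],
  [0,0,0,0,0,0,0],
  [0,0,0,0,0,0,0],
  [0,0,0,-0.02,0,0,0],
  [0,0,0,-0.07,0,0,0],
  [0,0,0,-0.13,0,0,0],
  [0,0,0,-0.18,0,0,0],
])

```text
t: 40.38
tcp_pos: [0.482, 0.2713, 0.2409]
tcp_rot: [1.0, -0.0, 0.001, -0.001]
wrist_force: [1.0, 0.0, -0.3]
finger_gap: 0.0855
grip_force: 0.0
```

Run:
```python
from h import *
print(arm.get_obs()["t"])
for c in ["top","side","top","side"]:
    f,d=imaging.grab_frame(c);
    for n in ["lid_bar","scoop_grip"]:
      for t in imaging.trace(c,n)[:6]:
        P=world(c,t["mask"],d)
        if n=="lid_bar" and P[:,0].mean()>.55:
            k=(P[:,2]>.047)&(P[:,2]<.07);B=P[k][:,:2];A=P[(P[:,2]>.022)&(P[:,2]<.036)]
            w,v=np.linalg.eigh(np.cov(B.T)); print(c,"lid",np.round(B.mean(0)*1000,1),rect(P[k])[0],np.degrees(np.arctan2(v[1,1],v[0,1]))%180,"cap",np.round(cv2.minEnclosingCircle((A[:,:2]*1000).astype(np.float32)),1) if 0 else (rect(A)[:2]))
        if n=="scoop_grip" and t["conf"]>.5: 
            W=P[(P[:,2]<.05)&(P[:,2]>.0)&(P[:,0]>.53)]; print(c,t["conf"],np.round(np.percentile(P,[2,98],axis=0),3).tolist(),*rect(W))
```

```text
40.375
top lid [678.5  89.6] [677.7  91.3] 104.21687548313929 cap (array([680.3,  90.2]), array([124.4, 124. ]))
top 0.92 [[0.48, 0.232, -0.004], [0.616, 0.31, 0.09]] [573.6 271.3] [86.8 81.6] 0.1
side lid [678.4  86. ] [679.2  89.7] 103.23036106305054 cap (array([678.9,  86.5]), array([125.9, 122.2]))
side 0.84 [[0.453, 0.226, 0.002], [0.619, 0.331, 0.109]] [576.4 286.3] [130.8  92.8] 89.9
top lid [678.6  89.6] [678.9  89.7] 104.37629854791608 cap (array([679.1,  90.6]), array([124.2, 121.9]))
top 0.69 [[0.494, 0.231, -0.004], [0.616, 0.311, 0.09]] [573.5 270.5] [87.  83.7] 0.6
side lid [678.7  84.1] [680.6  86.6] 105.23809980325692 cap (array([679. ,  86.5]), array([124.6, 123.8]))
side 0.64 [[0.454, -0.044, 0.027], [0.471, -0.019, 0.048]] [0. 0.] [0. 0.] 0.0
side 0.6 [[0.45, 0.229, 0.001], [0.618, 0.356, 0.109]] [576.4 290.3] [129.6  92.3] 89.8
```

The scoop lies flat in its tray. The lid is at about (0.6775, 0.0893) with its bar at 104.3°, so I'll fetch it.

Run:
```python
from h import *
A=([.6775,.0893,.12],down(104.3));q=rows([A],g=0)
```

```text
[[0, 0.196, 0.1818, 0.1175, -0.0009, -0.0013, -1.8206]]
```

Call:
apply_moves([
  [0,0.03,0.028,0,0,0,-0.18],
  [0,0.06,0.056,0,0,0,-0.36],
  [0,0.09,0.084,0,0,0,-0.54],
  [0,0.12,0.11,0.02,0,0,-0.72],
  [0,0.15,0.14,0.04,0,0,-0.9],
  [0,0.18,0.165,0.06,0,0,-1.08],
  [0,0.196,0.1818,0.08,0,0,-1.26],
  [0,0.196,0.1818,0.1,0,0,-1.44],
])

```text
t: 41.98
tcp_pos: [0.6791, 0.0865, 0.1369]
tcp_rot: [0.751, 0.66, 0.001, 0.0]
wrist_force: [-0.3, 0.3, 0.1]
finger_gap: 0.086
grip_force: 0.0
```

Run:
```python
from h import *
p,r,o=state();print(p)
C=lambda z:([.6775,.0893,z],down(104.3));q=rows([C(.13),C(.12),C(.11),C(.08),C(.055),C(.037),C(.0355)],g=0)
```

```text
[0.67913118 0.08651987 0.13688799]
[[0, 0.0025, -0.002, 0.0069, 0.0012, -0.0008, -0.3787], [0, 0.0025, -0.002, 0.0169, 0.0012, -0.0008, -0.3787], [0, 0.0025, -0.002, 0.0269, 0.0012, -0.0008, -0.3787], [0, 0.0025, -0.002, 0.0569, 0.0012, -0.0008, -0.3787], [0, 0.0025, -0.0021, 0.0819, 0.0012, -0.0008, -0.3787], [0, 0.0024, -0.0021, 0.0999, 0.0012, -0.0008, -0.3787], [0, 0.0024, -0.0021, 0.1014, 0.0012, -0.0008, -0.3787]]
```

Call:
apply_moves([
  [0,0.0025,-0.002,0.0069,0,0,-0.18],
  [0,0.0025,-0.002,0.0169,0,0,-0.3787],
  [0,0.0025,-0.002,0.0269,0,0,-0.3787],
  [0,0.0025,-0.002,0.0569,0,0,-0.3787],
  [0,0.0025,-0.0021,0.0819,0,0,-0.3787],
  [0,0.0024,-0.0021,0.0999,0,0,-0.3787],
  [0,0.0024,-0.0021,0.1014,0,0,-0.3787],
  [0,0.0024,-0.0021,0.1014,0,0,-0.3787],
])

```text
t: 42.98
tcp_pos: [0.6769, 0.0926, 0.0377]
tcp_rot: [0.615, 0.789, 0.002, 0.0]
wrist_force: [-0.2, -0.7, 0.5]
finger_gap: 0.0854
grip_force: 0.0
```

Call:
apply_moves([
  [1,0,0,0,0,0,0],
  [1,0,0,0,0,0,0],
  [1,0,0,0,0,0,0],
  [1,0,0,0,0,0,0],
  [1,0,0,0,0,0,0],
], force=100)

```text
t: 43.6
tcp_pos: [0.6768, 0.0926, 0.0378]
tcp_rot: [0.614, 0.789, 0.002, 0.0]
wrist_force: [-1.0, -0.7, 5.2]
finger_gap: 0.0196
grip_force: 99.2
```

Run:
```python
from h import *
p,r,o=state();print(o["t"],p,r.as_rotvec(degrees=True),np.degrees(np.arctan2(*r.as_matrix()[1::-1,0])),o["wrist_force"],o["wrist_torque"],o["finger_gap"])
f,d=imaging.grab_frame("side")
for t in imaging.trace("side","lid_bar")[:5]:
    P=world("side",t["mask"],d)
    if P[:,0].mean()>.55: A=P[(P[:,2]>.022)&(P[:,2]<.036)];print(t["conf"],rect(A)[:2],P.mean(0))
```

```text
43.6 [0.67676913 0.09257326 0.03776053] [110.57342421 141.99906417   0.29759388] 104.18498043306 [-1.00187927 -0.68526083  5.21311885] [-0.07282595  0.22044698  0.04577901] 0.019589999118276122
0.89 (array([675.6,  79.9]), array([125.1, 109.3])) [0.67282997 0.06722379 0.02966813]
```

```bash
cat >> h.py <<'E'
JC=np.array([.4525,-.0592]); OFF=.0033
def lidp(yaw,z):
    a=np.radians(yaw);return np.array([JC[0]+OFF*np.cos(a),JC[1]+OFF*np.sin(a),z]),down(yaw)
E
python3 - <<'E'
from h import *
p,r,o=state()
A=([.64,.07,.17],down(104.2));B=lidp(74,.185);C=lidp(74,.148)
q=rows([A]);q=rows([B],A);q=rows([C],B)
E
```

```text
[[1, -0.0126, -0.0408, -0.1324, 0.0028, -0.0017, -0.0003]]
[[1, -0.0764, -0.2118, -0.015, 0.0, 0.0, 0.5271]]
[[1, 0.0, 0.0, 0.037, 0.0, 0.0, 0.0]]
```

Call:
apply_moves([
  [1,0,0,-0.015,0.001,0,0],
  [1,0,0,-0.05,0.0028,-0.0017,0],
  [1,-0.003,-0.01,-0.09,0.0028,-0.0017,0],
  [1,-0.009,-0.03,-0.12,0.0028,-0.0017,0],
  [1,-0.0126,-0.0408,-0.1324,0.0028,-0.0017,0],
  [1,-0.0126,-0.0408,-0.1324,0.0028,-0.0017,0],
])

```text
t: 44.45
tcp_pos: [0.6395, 0.0693, 0.1699]
tcp_rot: [0.615, 0.789, -0.0, 0.0]
wrist_force: [0.4, -0.6, -1.9]
finger_gap: 0.0196
grip_force: 98.3
```

Call:
apply_moves([
  [1,-0.013,-0.037,-0.005,0,0,0.1],
  [1,-0.028,-0.08,-0.01,0,0,0.2],
  [1,-0.045,-0.125,-0.015,0,0,0.3],
  [1,-0.06,-0.165,-0.015,0,0,0.4],
  [1,-0.07,-0.195,-0.015,0,0,0.48],
  [1,-0.0764,-0.2118,-0.015,0,0,0.5271],
  [1,-0.0764,-0.2118,-0.015,0,0,0.5271],
  [1,-0.0764,-0.2118,-0.015,0,0,0.5271],
])

```text
t: 45.45
tcp_pos: [0.4544, -0.0551, 0.1845]
tcp_rot: [0.798, 0.603, 0.0, -0.0]
wrist_force: [1.0, -0.0, -1.9]
finger_gap: 0.0196
grip_force: 98.6
```

Run:
```python
from h import *
p,r,o=state();print(o["t"],p,rel(p,r,*lidp(74,.148)),o["wrist_force"],o["joint_positions"])
C={}
for c in ["top","side"]:
    f,d=imaging.grab_frame(c)
    for t in imaging.trace(c,"lid_bar")[:5]:
        P=world(c,t["mask"],d);m=P.mean(0)
        if np.hypot(m[0]-.4525,m[1]+.06)<.08: 
            A=P[(P[:,2]>.168)&(P[:,2]<.184)];print(c,t["conf"],len(P),rect(A),np.round(np.percentile(P[:,2],[2,50,98]),3))
```

```text
45.45 [ 0.45439174 -0.05505619  0.18453488] (array([-0.0012, -0.0007,  0.0365]), array([-0.0001, -0.0004,  0.002 ])) [ 0.97705069 -0.00824178 -1.88323213] [ 0.19386147  0.18963146 -0.23334974  2.09207646  0.05668311  0.86566303
 -0.34945599]
top 0.53 13 (array([437.2,  -2.2]), array([25.8,  4. ]), 18.9) [0.171 0.176 0.183]
side 0.63 1289 (array([452.2, -68.4]), array([122.3, 108.2]), -16.6) [0.15  0.177 0.208]
```

Call:
apply_moves([
  [1,-0.001,-0.0007,0.015,0,0,0],
  [1,-0.0012,-0.0007,0.028,0,0,0],
  [1,-0.0012,-0.0007,0.036,0,0,0],
  [1,-0.0012,-0.0007,0.04,0,0,0],
  [1,-0.0012,-0.0007,0.043,0,0,0],
  [1,-0.0012,-0.0007,0.0445,0,0,0],
])

```text
t: 46.4
tcp_pos: [0.4522, -0.057, 0.1401]
tcp_rot: [0.799, 0.602, -0.0, -0.0]
wrist_force: [-0.6, -0.4, -2.6]
finger_gap: 0.0202
grip_force: 98.6
```

Call:
apply_moves([
  [1,0,0,0.001,0,0,0],
  [1,0,0,0.002,0,0,0],
  [1,0,0,0.002,0,0,0],
])

```text
t: 46.78
tcp_pos: [0.452, -0.057, 0.1381]
tcp_rot: [0.799, 0.602, -0.0, -0.0]
wrist_force: [0.2, 0.0, -2.2]
finger_gap: 0.0202
grip_force: 98.6
```

Call:
apply_moves([
  [1,0,0,0.001,0,0,0],
  [1,0,0,0.002,0,0,0],
  [1,0,0,0.002,0,0,0],
])

```text
t: 47.15
tcp_pos: [0.4521, -0.057, 0.1362]
tcp_rot: [0.799, 0.602, -0.0, -0.0]
wrist_force: [-0.4, 0.4, 2.1]
finger_gap: 0.0203
grip_force: 99.2
```

Call:
apply_moves([
  [1,0,0,-0.0003,0,0,-0.08],
  [1,0,0,-0.0006,0,0,-0.16],
  [1,0,0,-0.0009,0,0,-0.24],
  [1,0,0,-0.0011,0,0,-0.32],
])

```text
t: 47.65
tcp_pos: [0.4528, -0.0569, 0.1376]
tcp_rot: [0.692, 0.722, 0.0, 0.0]
wrist_force: [1.3, -0.9, -0.0]
finger_gap: 0.0199
grip_force: 99.0
```

Call:
apply_moves([
  [1,0,0,-0.0002,0,0,-0.07],
  [1,0,0,-0.0002,0,0,-0.14],
  [1,0,0,0.0,0,0,-0.19],
  [1,0,0,0.001,0,0,-0.21],
])

```text
t: 48.15
tcp_pos: [0.452, -0.057, 0.136]
tcp_rot: [0.613, 0.79, -0.0, -0.0]
wrist_force: [-0.5, -1.1, -1.4]
finger_gap: 0.0199
grip_force: 98.7
```

Call:
apply_moves([
  [1,0,0,0.0015,0,0,0],
  [1,0,0,0.003,0,0,0],
  [1,0,0,0.0045,0,0,0],
  [1,0,0,0.0055,0,0,0],
  [1,0,0,0.006,0,0,0],
])

```text
t: 48.78
tcp_pos: [0.452, -0.057, 0.1301]
tcp_rot: [0.613, 0.79, -0.0, -0.0]
wrist_force: [0.1, -0.8, -2.2]
finger_gap: 0.02
grip_force: 98.7
```

Run:
```python
from h import *
p,r,o=state();print(o["t"],p,np.degrees(np.arctan2(*r.as_matrix()[1::-1,0])),o["wrist_force"],o["wrist_torque"],o["joint_positions"])
```

```text
48.775 [ 0.45197884 -0.05698254  0.13007443] 104.35496379669779 [ 0.08027903 -0.80693382 -2.1864012 ] [0.06146774 0.05157046 0.02174904] [ 0.267044    0.27677055 -0.31981576  2.14075841  0.12761166  0.74249371
  0.11482949]
```

Call:
apply_moves([
  [1,0,0,0.0007,0,0,0],
  [1,0,0,0.0011,0,0,0.08],
  [1,0,0,0.0015,0,0,0.16],
  [1,0,0,0.0019,0,0,0.24],
  [1,0,0,0.0023,0,0,0.32],
  [1,0,0,0.0027,0,0,0.4],
  [1,0,0,0.0027,0,0,0.4],
])

```text
t: 49.65
tcp_pos: [0.452, -0.057, 0.1275]
tcp_rot: [0.758, 0.653, -0.0, -0.0]
wrist_force: [-0.8, 0.1, -2.4]
finger_gap: 0.0199
grip_force: 98.5
```

Run:
```python
from h import *
p,r,o=state();print(o["t"],p,np.degrees(np.arctan2(*r.as_matrix()[1::-1,0])),o["wrist_force"],o["wrist_torque"])
```

```text
49.65 [ 0.45201416 -0.05696442  0.12746696] 81.48080920134363 [-0.83921559  0.12857146 -2.41565342] [-0.01455673 -0.02140385 -0.05206553]
```

Call:
apply_moves([
  [1,0,0.0003,0.0004,0,0,0.1],
  [1,0,0.0006,0.0009,0,0,0.2],
  [1,0,0.0009,0.0014,0,0,0.3],
  [1,0,0.0012,0.0019,0,0,0.4],
  [1,0,0.0015,0.0024,0,0,0.5],
  [1,0,0.0018,0.0028,0,0,0.6],
  [1,0,0.002,0.0034,0,0,0.72],
  [1,0,0.002,0.0034,0,0,0.72],
])

```text
t: 50.65
tcp_pos: [0.454, -0.0572, 0.124]
tcp_rot: [0.939, 0.345, -0.001, -0.0]
wrist_force: [0.2, 0.3, -1.1]
finger_gap: 0.0199
grip_force: 98.5
```

Run:
```python
from h import *
p,r,o=state();print(o["t"],p,np.degrees(np.arctan2(*r.as_matrix()[1::-1,0])),o["wrist_force"],o["wrist_torque"],o["finger_gap"])
```

```text
50.65 [ 0.45397908 -0.05724999  0.12401905] 40.33312776216924 [ 0.19080058  0.30626751 -1.14031712] [-0.03851749  0.00972587 -0.04976565] 0.01988646812950257
```

Call:
apply_moves([
  [1,0,0,0.0003,0,0,0.06],
  [1,0,0,0.0004,0,0,0.12],
  [1,0,0,0.0005,0,0,0.18],
  [1,0,0,0.0005,0,0,0.24],
  [1,0,0,0.0005,0,0,0.24],
])

```text
t: 51.28
tcp_pos: [0.4542, -0.0573, 0.1237]
tcp_rot: [0.973, 0.23, -0.0, 0.0]
wrist_force: [1.1, 0.1, -0.9]
finger_gap: 0.0198
grip_force: 98.7
```

```bash
cat > s.py <<'E'
from h import *
p,r,o=state();print(o["t"],p,np.degrees(np.arctan2(*r.as_matrix()[1::-1,0])),o["wrist_force"],o["wrist_torque"],o["finger_gap"],o["tau"][6])
E
python3 s.py
```

```text
51.275 [ 0.45422466 -0.05730256  0.12373469] 26.629152145275153 [ 1.10647647  0.11119014 -0.94035019] [-0.02234971 -0.01954582 -0.02265869] 0.01983661255111711 -0.2808103524148464
```

Call:
apply_moves([
  [1,0,0,0,0,0,0.05],
  [1,0,0,0,0,0,0.1],
  [1,0,0,0,0,0,0.1],
])

```text
t: 51.65
tcp_pos: [0.4542, -0.0573, 0.1237]
tcp_rot: [0.983, 0.181, -0.0, 0.0]
wrist_force: [0.7, 0.6, 0.7]
finger_gap: 0.0199
grip_force: 98.8
```

```bash
python3 s.py
```

```text
51.65 [ 0.45421831 -0.05731763  0.12371933] 20.88016917961048 [0.7332901  0.60602046 0.70104209] [ 0.01640629 -0.09406107 -0.05504997] 0.01988763010851584 -0.2263391437008977
```

Call:
apply_moves([
  [1,0,0,0,0,0,0.04],
  [1,0,0,0,0,0,0.07],
  [1,0,0,0,0,0,0.07],
])

```text
t: 52.02
tcp_pos: [0.454, -0.0575, 0.1236]
tcp_rot: [0.989, 0.146, -0.0, 0.0]
wrist_force: [0.5, -1.6, 1.6]
finger_gap: 0.0199
grip_force: 99.1
```

```bash
python3 s.py
```

```text
52.025 [ 0.4540425  -0.05748982  0.12362286] 16.750566426435228 [ 0.49590377 -1.58366763  1.63106056] [-0.3362714  -0.08991083  0.59184859] 0.019885746286339132 -0.7103233225643635
```

Call:
apply_moves([
  [1,0,0,0,0,0,0.04],
  [1,0,0,0,0,0,0.07],
  [1,0,0,0,0,0,0.07],
])

```text
t: 52.4
tcp_pos: [0.4541, -0.0576, 0.1236]
tcp_rot: [0.994, 0.111, -0.0, 0.0]
wrist_force: [-0.3, -3.3, 0.8]
finger_gap: 0.0202
grip_force: 100.4
```

```bash
python3 s.py
```

```text
52.4 [ 0.45405019 -0.0575596   0.12360084] 12.733520780606401 [-0.31963252 -3.29485377  0.78636376] [-0.85482112 -0.11492586  1.66534844] 0.020241333654692877 -1.8016618117690086
```

Call:
apply_moves([
  [1,0,0,0,0,0,0.04],
  [1,0,0,0,0,0,0.06],
  [1,0,0,0,0,0,0.06],
], force=120)

```text
t: 52.78
tcp_pos: [0.4541, -0.0576, 0.1236]
tcp_rot: [0.997, 0.081, -0.0, 0.0]
wrist_force: [0.3, -4.5, 3.0]
finger_gap: 0.0192
grip_force: 121.7
```

```bash
python3 s.py
```

```text
52.775 [ 0.45412674 -0.05756359  0.12364496] 9.298863368044266 [ 0.25764633 -4.54231736  3.01088444] [-1.12595771 -0.06568712  2.63470787] 0.01924483361587008 -2.7302809059619904
```

Call:
apply_moves([
  [1,0,0,0,0,0,-0.05],
  [1,0,0,0,0,0,-0.08],
  [0,0,0,0,0,0,-0.08],
  [0,0,0,0,0,0,-0.08],
  [0,0,0,0,0,0,-0.08],
  [0,0,0,-0.03,0,0,-0.08],
  [0,0,0,-0.08,0,0,-0.08],
  [0,0,0,-0.12,0,0,-0.08],
])

```text
t: 53.78
tcp_pos: [0.4542, -0.057, 0.2452]
tcp_rot: [0.993, 0.12, -0.0, -0.0]
wrist_force: [0.1, 1.3, 0.3]
finger_gap: 0.085
grip_force: 0.0
```

Call:
apply_moves([
  [0,0.05,0.03,-0.03,0,0,0],
  [0,0.1,0.06,-0.03,0,0,0],
  [0,0.15,-0.1,-0.03,0,0,0],
  [0,0.15,-0.15,-0.03,0,0,0],
  [0,0.15,-0.2,-0.03,0,0,0],
  [0,0.15,-0.25,-0.03,0,0,0],
  [0,0.15,-0.3,-0.03,0,0,0],
  [0,0.15,-0.3,-0.03,0,0,0],
])

```text
t: 54.78
tcp_pos: [0.5268, 0.2728, 0.2733]
tcp_rot: [0.993, 0.121, -0.001, -0.0]
wrist_force: [1.3, -0.3, 0.6]
finger_gap: 0.085
grip_force: 0.0
```

```bash
python3 s.py
python3 - <<'E'
from h import *
for c in ["top","side","top","side"]:
    f,d=imaging.grab_frame(c);cv2.imwrite(f"pics/{c}9.png",f[:,:,::-1])
    for t in imaging.trace(c,"lid_bar")[:6]:
        P=world(c,t["mask"],d);m=P.mean(0)
        if np.hypot(m[0]-.4525,m[1]+.06)<.08:
            B=P[(P[:,2]>.133)][:,:2];w,v=np.linalg.eigh(np.cov(B.T));C=P[(P[:,2]>.107)&(P[:,2]<.123)]
            A=np.linalg.lstsq(np.c_[C[:,:2],np.ones(len(C))],C[:,2],rcond=None)[0]
            print(c,t["conf"],"ang",np.degrees(np.arctan2(v[1,1],v[0,1]))%180,rect(P[P[:,2]>.133]),"captop",np.median(C[:,2]),"tilt",np.degrees(A[:2]))
a=cv2.imread("pics/top9.png")[140:260,225:385];b=cv2.imread("pics/side9.png")[180:340,205:365]
cv2.imwrite("pics/fin.png",np.hstack([cv2.resize(a,(440,330),interpolation=2),cv2.resize(b,(330,330),interpolation=2)]))
E
```

```text
54.775 [0.52678382 0.27281567 0.27333194] 13.922771299558969 [ 1.26765965 -0.27277474  0.56626006] [-0.01342963 -0.06061449  0.0042501 ] 0.08502739391240377 0.8961272612214088
top 0.85 ang 11.777157529493962 (array([453.6, -58.4]), array([71.1, 21.5]), 11.4) captop 0.11555069724762135 tilt [ 0.02987042 -0.35154799]
top 0.53 ang nan (array([0., 0.]), array([0., 0.]), 0.0) captop 0.11832456370693034 tilt [  1.52043963 -27.69588197]
side 0.68 ang 12.285255941208618 (array([454.5, -59.5]), array([72.4, 24.6]), 11.3) captop 0.11588988923614219 tilt [0.32722818 0.74465274]
top 0.8 ang 11.826066196356862 (array([453.6, -58.1]), array([70.9, 21.9]), 11.1) captop 0.11577696935361681 tilt [ 0.05954688 -0.03051818]
top 0.17 ang nan (array([0., 0.]), array([0., 0.]), 0.0) captop 0.11495367667368672 tilt [-3.21469282 -6.29637347]
side 0.98 ang 12.229544934805688 (array([454.7, -59.8]), array([74.8, 24.8]), 12.3) captop 0.11578448531963415 tilt [0.16879616 0.77867817]
  avg = a.mean(axis, **keepdims_kw)
  ret = um.true_divide(
<stdin>:7: RuntimeWarning: Degrees of freedom <= 0 for slice
  c *= np.true_divide(1, fact)
  c *= np.true_divide(1, fact)
```

View pics/fin.png

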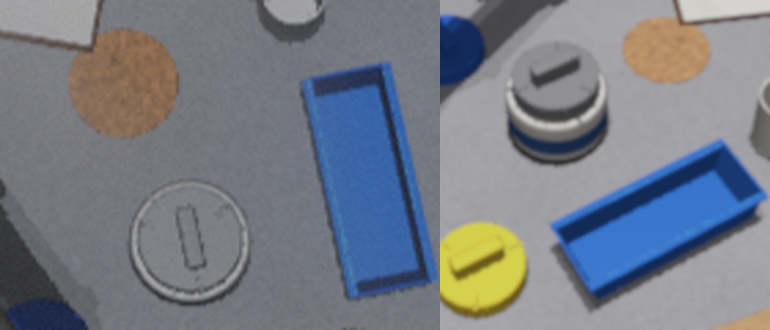

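The final view shows the lid level on the jar with its cap top at 115.6 mm, its bar at 12° and bound tight. The tub is empty and the arm is clear, so I'll hand the job in.

```bash
python3 -c "
from plant import arm
print(arm.finish_job())"
```

```text
the job is handed in; nothing more can be done
None
```

The job is handed in at about 55 s: all six cubes are in the jar, the scoop lies flat in its tray, and the lid is screwed down tight. Something knocked the lid partly off the mat while it stood there; I picked it up from where it lay.

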